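# Sort moulded stand struts by length into the set rows under the bench shelf

### The job

Sort the three black stand struts by length: slide each one, lying flat, into the row under the shelf whose end stop is set for its length, fully home so that it touches the stop. Feel for the stop gently: the stops are only lightly clamped and must stay where they are set. Leave the jar, the tape and the tub alone.

Things in the scene. Friction and masses are not known exactly. Their poses are not given: they have to be found in the camera images.
- strut_short: black moulded stand strut, a straight bar 85 mm long (x), 40 mm wide (y), 28 mm high (z), lying flat on the bench; origin at the centre of its underside; its two ends are alike
- strut_mid: black moulded stand strut, a straight bar 115 mm long (x), 40 mm wide (y), 28 mm high (z), lying flat on the bench; origin at the centre of its underside; its two ends are alike
- strut_long: black moulded stand strut, a straight bar 145 mm long (x), 40 mm wide (y), 28 mm high (z), lying flat on the bench; origin at the centre of its underside; its two ends are alike
- row_short: fixed aluminium channel standing on the bench (no floor: the bench itself), the row for the 85 mm strut: 190 mm long, two walls 6 mm thick and 34 mm high, 48 mm clear between them, open at the mouth; origin at the middle of the mouth on the bench, x points into the row, y across; the rows lie side by side, 74 mm or more from middle to middle, all mouths in line right below the shelf's front edge
- stopface_short (a point): middle of the face that the 85 mm strut must touch, 14 mm above the bench, on that row's steel end stop (block 46 mm wide, top 31 mm up, with a knob on top), about 85 mm (+-9) in from the mouth; x points into the row; the stop is clamped only by friction and shifts if pushed with more than about 14 N
- row_mid: fixed aluminium channel standing on the bench (no floor: the bench itself), the row for the 115 mm strut: 190 mm long, two walls 6 mm thick and 34 mm high, 48 mm clear between them, open at the mouth; origin at the middle of the mouth on the bench, x points into the row, y across; the rows lie side by side, 74 mm or more from middle to middle, all mouths in line right below the shelf's front edge
- stopface_mid (a point): middle of the face that the 115 mm strut must touch, 14 mm above the bench, on that row's steel end stop (block 46 mm wide, top 31 mm up, with a knob on top), about 115 mm (+-9) in from the mouth; x points into the row; the stop is clamped only by friction and shifts if pushed with more than about 14 N
- row_long: fixed aluminium channel standing on the bench (no floor: the bench itself), the row for the 145 mm strut: 190 mm long, two walls 6 mm thick and 34 mm high, 48 mm clear between them, open at the mouth; origin at the middle of the mouth on the bench, x points into the row, y across; the rows lie side by side, 74 mm or more from middle to middle, all mouths in line right below the shelf's front edge
- stopface_long (a point): middle of the face that the 145 mm strut must touch, 14 mm above the bench, on that row's steel end stop (block 46 mm wide, top 31 mm up, with a knob on top), about 145 mm (+-9) in from the mouth; x points into the row; the stop is clamped only by friction and shifts if pushed with more than about 14 N
- rack: fixed low wooden shelf above the row mouths, 306 mm wide; origin on the bench at the middle of the line of mouths, x points into the rows; the board spans x 0 to 90 mm, underside 130 mm and top 148 mm above the bench (a 6 mm lip on its front edge); its posts stand at y +-138 mm, x 45 to 75 mm; a gripper pointing straight down has no room under it
- jar: glass jar standing on the shelf, 64 mm across, 110 mm high; origin at the centre of its underside; leave alone
- tape: yellow roll of tape lying on the bench beyond the struts, 100 mm across, 48 mm high; origin at the centre of its underside; leave alone
- tub: white plastic tub on the bench at the left, 160 x 120 x 130 mm high; origin at the centre of its underside; leave alone
Things that resemble listed ones, but are neither listed nor needed, are in the scene too. What is shaped like the strut_mid but pink or red is not meant.

How it is judged (in metres and radians):
At the end, for the whole second after the job is handed in: each strut lies flat and still in the row set for its length, pointing along it within 0.1 rad, its leading end within 3 mm of that row's end stop, and no end stop has moved more than 5 mm from its setting (x of strut_short in the frame of stopface_short between -0.0455 and -0.0395 m and y of strut_short in the frame of stopface_short between -0.008 and 0.008 m and angle between the x axis of strut_short and the x axis of stopface_short, either way round below 0.1 rad and angle between each of strut_short, strut_mid, strut_long's own z axis and vertical below 0.1 rad and linear speed of each of strut_short, strut_mid, strut_long below 0.01 m/s and distance of each of stopface_short, stopface_mid, stopface_long from where it was at the start of the episode below 0.005 m and x of strut_mid in the frame of stopface_mid between -0.0605 and -0.0545 m and y of strut_mid in the frame of stopface_mid between -0.008 and 0.008 m and angle between the x axis of strut_mid and the x axis of stopface_mid, either way round below 0.1 rad and x of strut_long in the frame of stopface_long between -0.0755 and -0.0695 m and y of strut_long in the frame of stopface_long between -0.008 and 0.008 m and angle between the x axis of strut_long and the x axis of stopface_long, either way round below 0.1 rad); the robot touches nothing.
It fails at once if the jar is moved more than 20 mm (distance of jar from where it was at the start of the episode above 0.02 m).
It fails at once if the tape is moved more than 20 mm (distance of tape from where it was at the start of the episode above 0.02 m).
It fails at once if the tub is moved more than 20 mm (distance of tub from where it was at the start of the episode above 0.02 m).
It also fails if it takes over 72 s, if anything falls off the work surface, if the arm or the gripper's body presses on something with over 40 N, if the wrist force passes 120 N, or if a joint passes its speed limit or range.

### The arm

A 6-joint arm with a two-finger parallel gripper is mounted at the origin on the work surface. World frame = base frame: x ahead of the robot, y to its left, z up, the work surface at z = 0. Lengths are in mm, angles in rad, forces in N, time in s.
With the tool pointing down it reaches from about 275 to 750 mm from the base axis. Payload 10.2 kg.
Tool frame: the origin (TCP) lies between the finger pads; the fingertips stand 8 mm ahead of it and the grasp point (between the pads) lies 11 mm behind it; z points along the fingers, y is the line along which they close (so a half turn about z gives the same grasp; the last joint's range is limited). The gripper opens to 85 mm and grips with 20 to 120 N. Pads are 22 mm wide; open, the fingers measure 114 mm over their backs; the gripper's body (76 mm by 85 mm) begins 54 mm behind the grasp point. The pads swing forward as they close: fully open they stand 13 mm farther back than shut.
Start: joints at [-1.401, 0.313, 1.498, -0, 1.331, -0.223], TCP at [200.946, -485.028, 216.194] pointing down, gripper open.
Joint ranges: [-2.94, 2.94], [-0.97, 2.17], [0.19, 2.56], [-1.23, 4.37], [0.02, 3.11], [-2.88, 2.88]. Speed limits (rad/s): [2.39, 2.39, 3.01, 3.14, 3.14, 3.14].

### API

Orientations are given as a unit quaternion [w, x, y, z].
In Python, from rig import * gives the robot as it stands.
- The arm moves only by the shell command python3 -m handwheel 'ROWS' [FORCE]. ROWS is JSON, a list that holds one entry, the list of rows, each a list of 7 numbers: the shift along the world's x, y, z in mm, then the turn, a rotation vector about the world's x, y, z in degrees, then the opening, from -1 (shut) to 1 (fully open). A call has 1 to 8 rows; each row shifts and turns the commanded pose from where the row before left it; what a row does not reach is not made up. A row lasts 1/8 s, in which the tool goes at most 62.5 mm and 10.7 degrees, less where a joint would pass 70% of its speed; a pose out of reach is approached as far as the arm can. A call is refused whole if a number of a shift passes 62.5 or a number of a turn 10.7, either way. A call with a gripper value outside its range is refused whole. The fingers move at their own pace and stop on an object; FORCE is the grip in N (left out, the last holds). Time passes only in rows, so rows that do not move let the fingers close. It gives the time, the measured TCP pose, the force, the opening and the grip force at its end, in the units of the state.
- sense(): the state, without advancing time (a new reading comes with each control period).
- capture(name): name is "scene" or "side" or "wrist"; returns a dict with "image" (480x640x3 uint8, red, green, blue), "fx", "fy", "cx", "cy" (pixels), "rvec" (rotation vector, rad) and "tvec" (3), from world to camera coordinates, as OpenCV has them; the wrist camera has in their place "hand_eye" (4x4, takes a point from camera to tool coordinates, whose origin is the TCP and whose axes are the flange's). Camera axes: x right, y down, z forward; pixel columns grow to the right and rows downward; lengths in mm; the calibration is good to about 2 mm. A picture is of the moment at which its call begins: read the wrist's pose just before it. There is no depth.
- finish_job(): hands the job in; it is judged then, once.
The state is a dict: "time_s": time; "joints": joint angles; "dq": joint speeds; "tau": joint torques, N m; "eef_pos": TCP position; "ee_rot": TCP orientation; "force": force on the tool from outside, world axes, zero at the start; "wrist_torque": the same for the moment, N m; "grip_width": opening from 0.0 (shut) to 1.0 (fully open); "grip_force": force on a finger pad.
Only numpy, scipy, OpenCV 4.12 (cv2) and the standard library are available. Lean on these libraries where they do the work, as an engineer would, in place of code of your own. Each camera call takes 0.05 s, during which the arm holds its last target. There are 200 camera calls.

## Working session

There is one attempt and no reset: what is moved stays moved. The work goes in short steps, Python scripts to look and compute and a shell command to move; the robot and the scene stay as the last step left them, time stands still between calls to the robot, and variables do not carry over. Pictures are saved under pics/ and viewed, at most 10 in all, crops included, and the job is handed in when it is done.

```bash
ls; mkdir -p pics; python3 - <<'E'
from rig import *
import cv2,pickle,numpy as np
s=sense();print(s)
d={}
for n in("scene","side","wrist"):
    c=capture(n);d[n]=c;cv2.imwrite(f"pics/{n}0.png",c["image"][:,:,::-1]);print(n,{k:v for k,v in c.items() if k!="image"})
pickle.dump((s,d),open("c0.pkl","wb"))
E
```

```text
pics
{'time_s': 0.0, 'joints': array([-1.40140103e+00,  3.13447066e-01,  1.49847758e+00, -2.83977550e-05,
        1.33105040e+00, -2.23390687e-01]), 'dq': array([ 1.76710190e-05, -9.09925318e-04, -2.00766560e-03, -9.25272884e-04,
       -2.25924217e-04,  1.12376167e-03]), 'tau': array([-2.62642352e-04, -4.12263143e+01, -2.59743601e+01, -1.91439353e-04,
        4.08906824e-03,  3.61708018e-06]), 'eef_pos': array([ 200.88409699, -484.71474855,  215.62136866]), 'ee_rot': array([-6.91319474e-04,  9.80775909e-01,  1.95136207e-01,  4.87310969e-06]), 'force': array([0.04471469, 0.24714667, 0.1687988 ]), 'wrist_torque': array([0.03377773, 0.0022122 , 0.04351079]), 'grip_force': 0.0, 'grip_width': 1.0037774797491497}
scene {'fx': 553.9974737743421, 'fy': 553.9974737743421, 'cx': 308.8331311027649, 'cy': 241.23563420804498, 'rvec': array([ 1.62561298, -2.46014227,  0.37690913]), 'tvec': array([ 227.86871618,  470.33939572, 1401.64569916])}
side {'fx': 569.857012896748, 'fy': 569.857012896748, 'cx': 315.1940351001277, 'cy': 249.6714898569558, 'rvec': array([ 2.42293744, -0.19463912,  0.06065946]), 'tvec': array([-495.01221142,  170.1281863 , 1453.51812554])}
wrist {'fx': 366.0797890936696, 'fy': 366.0797890936696, 'cx': 313.9718609592005, 'cy': 237.46886388012956, 'hand_eye': array([[ 5.19221063e-04, -9.59896988e-01, -2.80352462e-01,
         7.10291900e+01],
       [ 9.99999851e-01,  5.45670022e-04, -1.62867293e-05,
         5.89055318e-01],
       [ 1.68613517e-04, -2.80352412e-01,  9.59897128e-01,
        -1.57327359e+02],
       [ 0.00000000e+00,  0.00000000e+00,  0.00000000e+00,
         1.00000000e+00]])}
```

View pics/scene0.png

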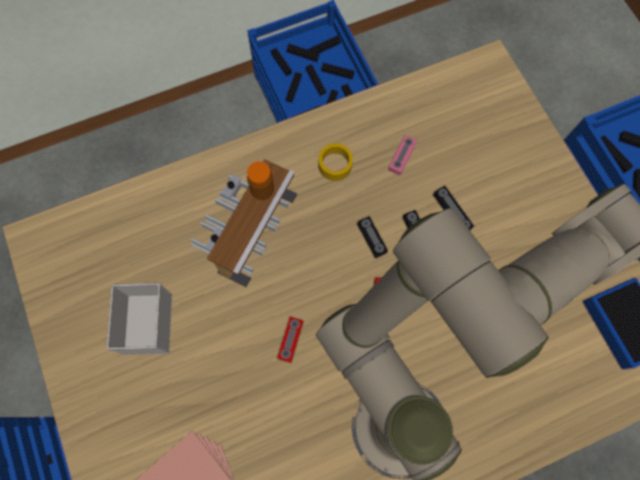

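View pics/side0.png

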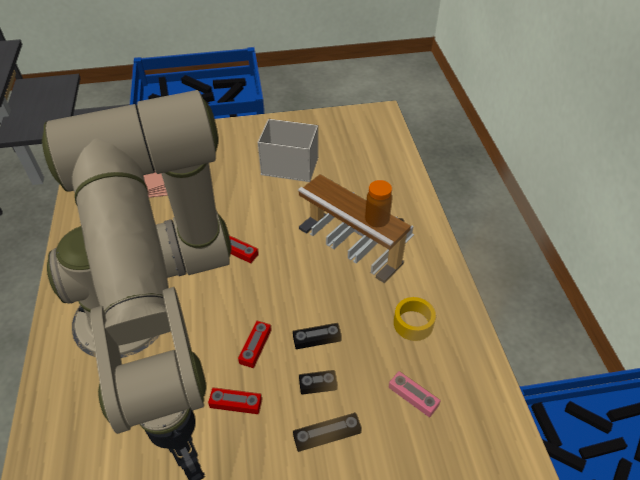

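The scene view shows the shelf at about (250,215) and the black struts at (372,237), (412,220) and (453,208). In the side view they lie at (317,335) medium, (317,382) short and (327,431) long. The red bars (e.g. 235,400; 255,343) and the pink one (414,393) are decoys. I'll enlarge the side view to confirm and measure.

```bash
cat > h.py <<'E'
import cv2,pickle,numpy as np
from scipy.spatial.transform import Rotation as R
def cam(c,s=None):
    if "hand_eye" in c:
        q=s["ee_rot"];T=np.eye(4);T[:3,:3]=R.from_quat([q[1],q[2],q[3],q[0]]).as_matrix();T[:3,3]=s["eef_pos"]
        M=T@c["hand_eye"];return M[:3,:3],M[:3,3]
    A=cv2.Rodrigues(np.array(c["rvec"]))[0];return A.T,-A.T@c["tvec"]
def ray(c,uv,z,s=None):
    """pixels -> points on plane height z"""
    A,o=cam(c,s);uv=np.atleast_2d(uv).astype(float)
    d=np.c_[(uv[:,0]-c["cx"])/c["fx"],(uv[:,1]-c["cy"])/c["fy"],np.ones(len(uv))]@A.T
    return o+d*((z-o[2])/d[:,2])[:,None]
def proj(c,P,s=None):
    A,o=cam(c,s);p=(np.atleast_2d(P)-o)@A
    return np.c_[p[:,0]/p[:,2]*c["fx"]+c["cx"],p[:,1]/p[:,2]*c["fy"]+c["cy"]]
E
python3 - <<'E'
from h import *
s,d=pickle.load(open("c0.pkl","rb"))
c=d["side"];im=c["image"]
for n,(x0,y0,x1,y1) in dict(mid=(285,315,350,355),short=(290,365,345,400),long=(285,408,370,455)).items():
    m=np.zeros(im.shape[:2],np.uint8);m[y0:y1,x0:x1]=(im[y0:y1,x0:x1].max(2)<75)*255
    m=cv2.morphologyEx(m,cv2.MORPH_CLOSE,np.ones((9,9)))
    ct=max(cv2.findContours(m,0,2)[0],key=cv2.contourArea)[:,0]
    P=ray(c,ct,14)[:,:2].astype(np.float32)
    r=cv2.minAreaRect(P);print(n,r)
sc=d["scene"]
for nm,uv in dict(lipR=(293,171),lipL=(237,272)).items(): print("scene",nm,ray(sc,[uv],154)[0].round(),ray(sc,[uv],148)[0].round())
for nm,uv in dict(L=(300,191),Rr=(405,241)).items(): print("side",nm,ray(c,[uv],154)[0].round())
a=cv2.resize(im[160:310,260:460][:,:,::-1],None,fx=4,fy=4,interpolation=2)
cv2.imwrite("pics/a.png",a)
b=cv2.resize(im[305:465,195:445][:,:,::-1],None,fx=3.2,fy=3.2,interpolation=2)
cv2.imwrite("pics/b.png",b)
E
```

```text
mid ((481.7174072265625, -145.79446411132812), (115.8193588256836, 52.293426513671875), 2.5587661266326904)
short ((462.6250305175781, -269.3061218261719), (50.00413513183594, 81.42404174804688), 87.78839874267578)
long ((424.531005859375, -395.2101135253906), (62.3296012878418, 47.631019592285156), 5.965946197509766)
scene lipR [691.  -2. 154.] [694.  -3. 148.]
scene lipL [495. 229. 154.] [496. 229. 148.]
side L [496. 221. 154.]
side Rr [727.   1. 154.]
```

View pics/a.png

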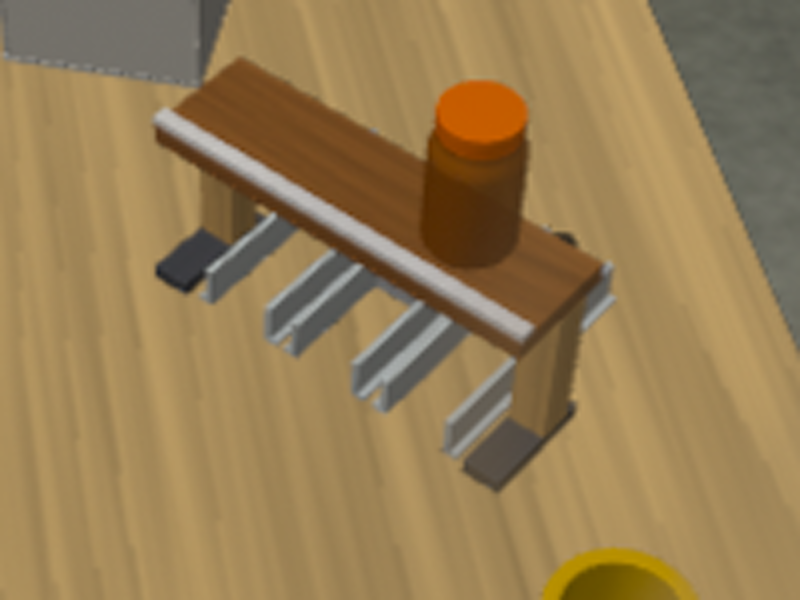

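View pics/b.png

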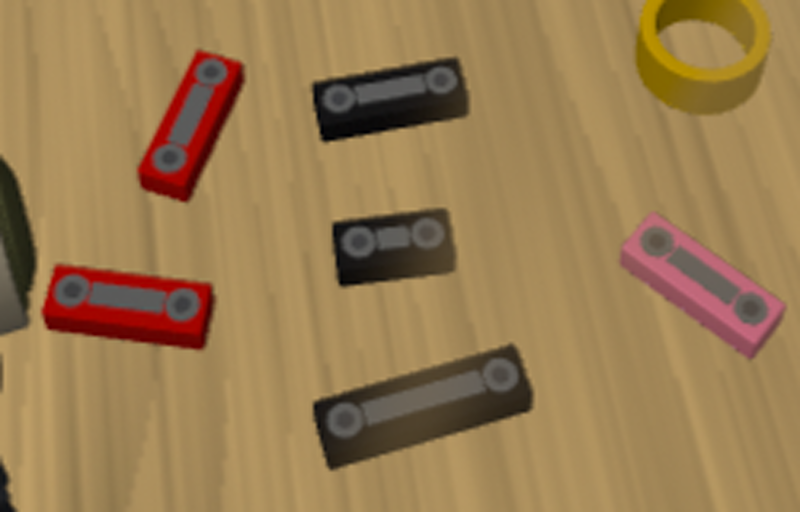

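Crop a shows three channels with mouths at crop wall ends (208,297)/(270,335), (290,350)/(357,390) and (380,405)/(450,450). Crop b confirms the three black bars: medium at the top, short in the middle, long at the bottom. The red and pink ones are not meant. Next I'll work out which stop sits at which depth, and the strut poses.

```bash
python3 - <<'E'
from h import *
s,d=pickle.load(open("c0.pkl","rb"))
c=d["side"];sc=d["scene"]
ca=lambda l:np.array([(260+(u-1.5)/4,160+(v-1.5)/4) for u,v in l])
cb=lambda l:np.array([(195+(u-1.1)/3.2,305+(v-1.1)/3.2) for u,v in l])
lip=ray(c,ca([(157,115),(530,335)]),154)
print("lip side",lip.round(),np.linalg.norm(lip[1]-lip[0]))
l2=ray(sc,[(293,171),(237,272)],154)
O=(lip.mean(0)+l2.mean(0))/2; v=(lip[0]-lip[1])+(l2[1]-l2[0]);y=v[:2]/np.hypot(*v[:2]);x=np.array([y[1],-y[0]])
print("O",O,"yaw",np.degrees(np.arctan2(x[1],x[0])))
rf=lambda P:np.c_[(P[:,:2]-O[:2])@x,(P[:,:2]-O[:2])@y].round()
# wall-end tops (front top corners) z=34, bottoms z=0
print("wall tops",rf(ray(c,ca([(205,270),(268,310),(352,362),(447,425)]),34)))
print("wall bottoms",rf(ray(c,ca([(206,298),(292,352),(380,407),(450,453)]),0)))
print("wall bottoms world",ray(c,ca([(206,298),(292,352),(380,407),(450,453)]),0).round())
print("knobs scene z45",rf(ray(sc,[(233,184),(215,238)],45)))
print("knob side z45",rf(ray(c,ca([(565,238)]),45)))
# struts: top corners z=28, order: left-far,right-far,right-near, left-near
S=dict(mid=[(313,85),(458,59),(468,97),(321,117)],short=[(333,223),(446,209),(455,246),(338,259)],long=[(314,403),(515,346),(531,388),(329,444)])
for n,q in S.items():
    r=ray(c,cb(q),28);a=(r[1]+r[2]-r[0]-r[3])/2;print(n,r.mean(0).round(1),"len",np.linalg.norm(a).round(1),"yaw",np.degrees(np.arctan2(a[1],a[0])).round(1))
im=sc["image"][150:290,180:310][:,:,::-1];cv2.imwrite("pics/c.png",cv2.resize(im,None,fx=4.2,fy=4.2,interpolation=2))
E
```

```text
lip side [[495. 232. 154.]
 [694.  -1. 154.]] 306.74615500372454
O [593.74115759 114.35174619 154.        ] yaw 40.44790441660863
wall tops [[  -2.  110.]
 [  -3.   52.]
 [  -3.  -22.]
 [  -5. -104.]]
wall bottoms [[   1.  113.]
 [   1.   33.]
 [   1.  -45.]
 [  -0. -106.]]
wall bottoms world [[521. 201.   0.]
 [573. 140.   0.]
 [624.  81.   0.]
 [662.  34.   0.]]
knobs scene z45 [[157. -85.]
 [124.  76.]]
knob side z45 [[177. -71.]]
mid [ 481.8 -146.2   28. ] len 112.6 yaw 1.2
short [ 464.6 -266.6   28. ] len 82.9 yaw -1.9
long [ 465.5 -387.8   28. ] len 141.5 yaw 7.0
```

View pics/c.png

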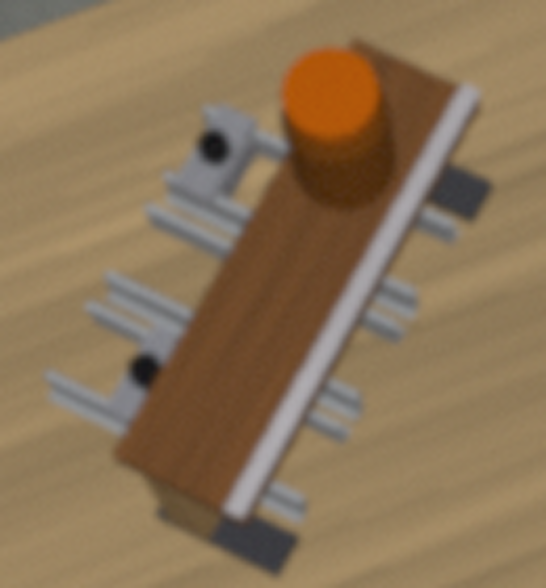

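In crop c, the stop at the jar end (knob 213,147) sits about 157 mm in, so that row is the long one. The stop at the other end (knob 145,370) is about 124 mm in, so that is the medium row. The middle row's stop is hidden under the shelf, so it is the short one. I'll tilt the tool 40° forward and go to the long strut.

```bash
python3 -m handwheel '[[[27,11,-16,0,0,-7.75,1],[27,11,-16,0,0,-7.75,1],[27,11,-17,1.22,-9.93,0,1],[27,11,-17,1.22,-9.93,0,1],[27,12,-17,1.22,-9.93,0,1],[27,12,-17,1.22,-9.93,0,1],[27,12,-18,0,0,0,1],[26,11,-18,0,0,0,1]]]' 40; python3 - <<'E'
from rig import *
from h import *
s=sense();c=capture("wrist");pickle.dump((s,c),open("w1.pkl","wb"))
q=s["ee_rot"];print(s["time_s"],s["eef_pos"],R.from_quat([q[1],q[2],q[3],q[0]]).as_matrix().round(3),s["force"],s["joints"])
cv2.imwrite("pics/w1.png",c["image"][:,:,::-1])
E
```

```text
time_s: 1.15
eef_pos: [416.3, -393.8, 79.3]
ee_rot: [-0.021, 0.938, 0.057, 0.341]
force: [-0.4, 0.1, 1.1]
grip_width: 0.999
grip_force: 0.0
1.15 [ 416.28266421 -393.77765291   79.27400045] [[ 0.76   0.121  0.638]
 [ 0.092 -0.993  0.078]
 [ 0.643 -0.001 -0.766]] [-0.43934457  0.11603318  1.1460844 ] [-1.28375157  0.48874179  1.84320573  0.92105653  0.92129253 -0.45707848]
```

View pics/w1.png

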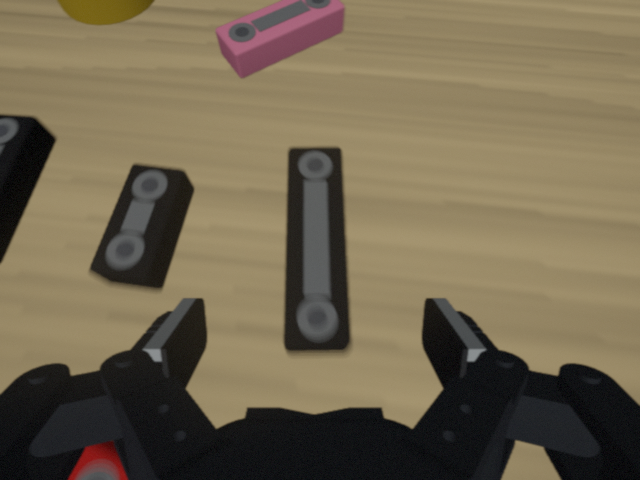

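The wrist view shows the long strut between the fingers, with top corners (289,149), (341,149), (349,346), (285,349). The short strut is at (140,225).

```bash
python3 - <<'E'
from h import *
s,c=pickle.load(open("w1.pkl","rb"))
def st(n,q):
    r=ray(c,q,28,s);a=(r[0]+r[1]-r[2]-r[3])/2;print(n,r.mean(0).round(1),np.linalg.norm(a).round(1),np.linalg.norm(r[0]-r[1]).round(1),"yaw",np.degrees(np.arctan2(a[1],a[0])).round(1),"tail",(r[2:].mean(0)).round(1))
st("long",[(289,149),(341,149),(349,346),(285,349)])
st("short",[(135,166),(183,170),(147,285),(93,271)])
E
```

```text
long [ 465.5 -389.5   28. ] 139.0 37.7 yaw 7.4 tail [ 396.6 -398.5   28. ]
short [ 463.9 -272.7   28. ] 81.7 34.7 yaw -0.4 tail [ 423.  -272.4   28. ]
```

```bash
python3 -m handwheel '[[[3,-1,-22,0,0,0,1],[3,0,-22,0,0,0,1],[0,0,-20,0,0,0,1],[0,0,0,0,0,0,-1],[0,0,0,0,0,0,-1],[0,0,0,0,0,0,-1],[0,0,0,0,0,0,-1],[0,0,0,0,0,0,-1]]]' 40
```

```text
time_s: 2.2
eef_pos: [422.0, -395.7, 17.4]
ee_rot: [-0.02, 0.938, 0.058, 0.342]
force: [-4.1, 0.3, 6.7]
grip_width: 0.43
grip_force: 39.4
```

```bash
python3 -m handwheel '[[[0,0,23,0,0,0,-1],[0,0,23,0,0,0,-1],[0,0,23,0,0,0,-1],[0,20,0,0,0,0,-1]]]'; python3 -m handwheel '[[[10,42,0,0,0,4.15,-1],[14,42,0,0,0,4.15,-1],[14,42,0,0,0,4.15,-1],[14,42,0,0,0,4.15,-1],[14,42,0,0,0,4.15,-1],[14,42,0,0,0,4.15,-1],[14,42,0,0,0,4.15,-1],[15,39,0,0,0,4.15,-1]]]'; python3 - <<'E'
from rig import *
from h import *
s=sense();c=capture("wrist");pickle.dump((s,c),open("w2.pkl","wb"))
q=s["ee_rot"];M=R.from_quat([q[1],q[2],q[3],q[0]]).as_matrix();print(s["eef_pos"],M.round(3),s["force"],s["joints"])
cv2.imwrite("pics/w2.png",c["image"][:,:,::-1])
_,d=pickle.load(open("c0.pkl","rb"));print("tape",ray(d["side"],[(414,318)],24),ray(d["scene"],[(335,161)],24))
E
```

```text
time_s: 2.7
eef_pos: [422.1, -376.5, 87.3]
ee_rot: [-0.019, 0.938, 0.058, 0.342]
force: [-0.3, 0.8, -1.1]
grip_width: 0.423
grip_force: 40.4
time_s: 3.7
eef_pos: [531.3, -40.7, 85.7]
ee_rot: [-0.118, 0.882, 0.324, 0.321]
force: [-0.2, -0.3, -1.0]
grip_width: 0.424
grip_force: 40.2
[531.25760455 -40.67911052  85.71210447] [[ 0.583  0.647  0.491]
 [ 0.496 -0.762  0.416]
 [ 0.643  0.001 -0.766]] [-0.22554291 -0.34791825 -1.03837435] [-0.64250861  0.38629538  1.9955308   0.97665674  0.85768835 -0.48008152]
tape [[ 727.32463269 -140.92852753   24.        ]] [[ 729.6460096  -145.22684786   24.        ]]
```

View pics/w2.png

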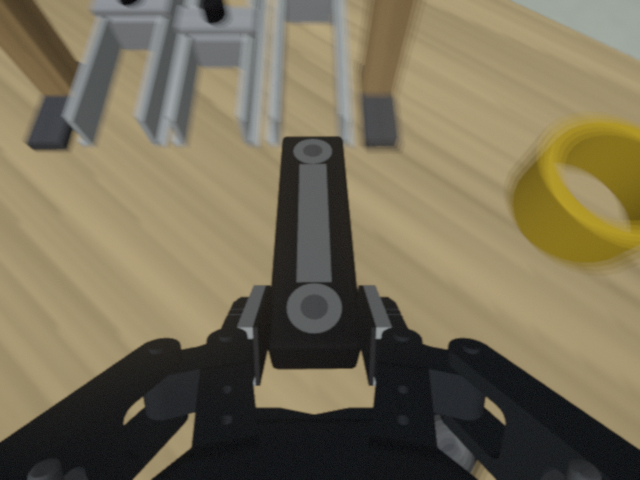

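The wrist view shows all three mouths at v≈143 and the stops: middle row nearest (short), left row medium, right row long. The strut is held straight with its tip at (312,137). I'll enlarge the mouths to measure them.

```bash
python3 - <<'E'
from h import *
s,c=pickle.load(open("w2.pkl","rb"))
cv2.imwrite("pics/w2c.png",cv2.resize(c["image"][0:160,50:370][:,:,::-1],None,fx=2.5,fy=2.5,interpolation=2))
E
```

```text
(no output)
```

View pics/w2c.png

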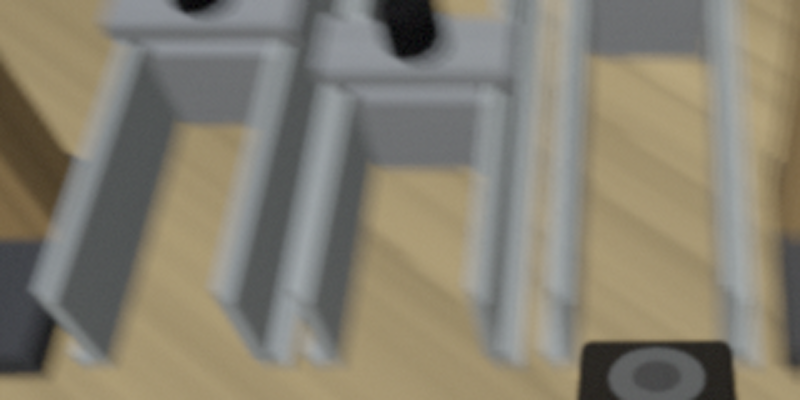

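```bash
python3 - <<'E'
from h import *
s,c=pickle.load(open("w2.pkl","rb"))
f=lambda l:np.array([(50+(u-.75)/2.5,(v-.75)/2.5) for u,v in l])
I=ray(c,f([(110,360),(259,359),(338,360),(492,359),(572,359),(729,360)]),0,s)[:,:2]
C=(I[::2]+I[1::2])/2;print(I.round(1),"gaps",np.linalg.norm(I[::2]-I[1::2],axis=1))
v=C[0]-C[2];y=v/np.hypot(*v);x=np.array([y[1],-y[0]]);print("centres mid,short,long",C.round(1),"yaw",np.degrees(np.arctan2(x[1],x[0])),"spacing",np.linalg.norm(np.diff(C,axis=0),axis=1))
F=ray(c,f([(205,125),(420,167),(645,55)]),0,s)[:,:2];print("stops",((F-C)@x).round(1),((F-C)@y).round(1))
q=s["ee_rot"];M=R.from_quat([q[1],q[2],q[3],q[0]]).as_matrix();print("tool yaw",np.degrees(np.arctan2(M[1,2],M[0,2])))
p=s["eef_pos"][:2]-C;print("TCP rel rows",(p@x).round(1),(p@y).round(1))
for z in(80,90,100): # strut top corners
    r=ray(c,[(283,138),(343,138),(357,345),(272,345)],z,s);a=r[:2].mean(0)-r[2:].mean(0);m=r.mean(0)[:2]-C[2];print(z,np.linalg.norm(a).round(1),np.linalg.norm(r[2]-r[3]).round(1),"yaw",np.degrees(np.arctan2(a[1],a[0])).round(2),"centre",(m@x).round(1),(m@y).round(1))
E
```

```text
[[525.2 198.3]
 [558.2 160.2]
 [575.3 139.5]
 [609.4 100.1]
 [626.9  79.4]
 [661.1  38.7]] gaps [50.35889231 52.11240725 53.19428976]
centres mid,short,long [[541.7 179.2]
 [592.3 119.8]
 [644.   59. ]] yaw 40.40085190224077 spacing [78.05052577 79.75775427]
stops [112.   89.6 152.1] [15.5  7.8  2.8]
tool yaw 40.28025150545423
TCP rel rows [-150.5 -150.5 -150.5] [-160.7  -82.6   -2.9]
80 116.6 38.6 yaw 40.77 centre -117.2 -3.2
90 109.8 36.3 yaw 40.77 centre -121.8 -3.2
100 103.0 34.1 yaw 40.77 centre -126.5 -3.2
```

```bash
cat >> h.py <<'E'
def pnp(c,s,q,L):
    """top-face corners (nose-left, nose-right, tail-right, tail-left) -> nose, tail mid points in world"""
    K=np.array([[c["fx"],0,c["cx"]],[0,c["fy"],c["cy"]],[0,0,1]])
    ob=np.array([[L/2,20,0],[L/2,-20,0],[-L/2,-20,0],[-L/2,20,0]],float)
    _,rv,tv=cv2.solvePnP(ob,np.array(q,float),K,None,flags=cv2.SOLVEPNP_IPPE)
    A,o=cam(c,s);w=(np.array([[L/2,0,0],[-L/2,0,0]])@cv2.Rodrigues(rv)[0].T+tv.T)@A.T+o
    return w
E
python3 - <<'E'
from h import *
s,c=pickle.load(open("w2.pkl","rb"))
w=pnp(c,s,[(283,138),(343,138),(357,345),(272,345)],145);print(w.round(1),np.degrees(np.arcsin((w[0,2]-w[1,2])/145)))
E
```

```text
[[620.2  35.2  48.7]
 [512.8 -57.3  79.3]] -12.190831901410544
```

```bash
python3 -m handwheel '[[[0,0,-15,0,0,0,-1],[0,0,-12,0,0,0,-1],[0,0,-10,0,0,0,-1],[0,0,-10,0,0,0,-1],[0,0,-10,0,0,0,-1],[0,0,-9,0,0,0,-1],[0,0,-2,0,0,0,-1],[0,0,0,0,0,0,-1]]]' 20; python3 - <<'E'
from rig import *
from h import *
s=sense();c=capture("wrist");pickle.dump((s,c),open("w3.pkl","wb"))
print(s["eef_pos"])
cv2.imwrite("pics/w3.png",cv2.resize(c["image"][60:380,200:600][:,:,::-1],None,fx=1.8,fy=1.8))
E
```

```text
time_s: 4.75
eef_pos: [531.1, -42.1, 17.5]
ee_rot: [-0.118, 0.882, 0.323, 0.322]
force: [-4.1, -0.1, 3.9]
grip_width: 0.431
grip_force: 43.0
[531.07536208 -42.07345545  17.47150797]
```

View pics/w3.png

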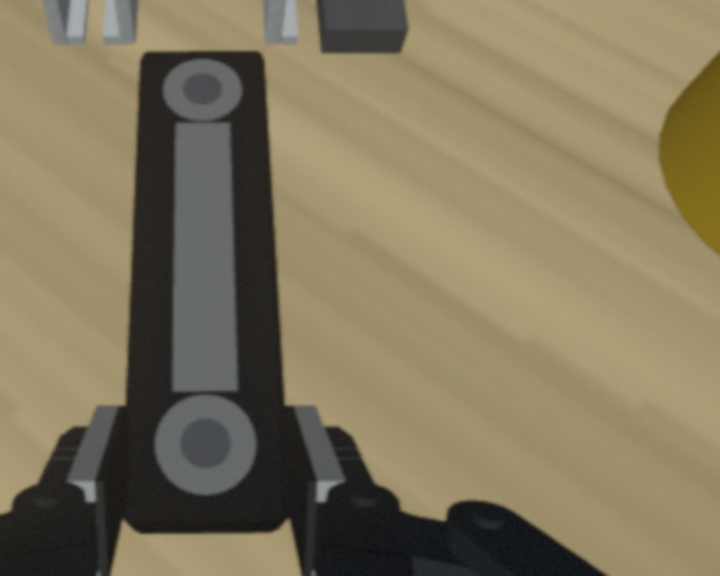

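The strut is flat now, with its nose at crop (202,52), centred on the right-hand row's inner walls (135 to 267, v 43). Sliding it in.

```bash
python3 -m handwheel '[[[-1.3,1.5,1.5,0,0,0,-1],[10,8.5,0,0,0,0,-1],[10,8.5,0,0,0,0,-1],[10,8.5,0,0,0,0,-1],[10,8.5,0,0,0,0,-1],[0,0,0,0,0,0,-1]]]'; python3 -m handwheel '[[[10,8.5,0,0,0,0,-1],[12,10.2,0,0,0,0,-1],[12,10.2,0,0,0,0,-1],[12,10.2,0,0,0,0,-1],[11,9.4,0,0,0,0,-1],[0,0,0,0,0,0,-1]]]';python3 - <<'E'
from rig import *
from h import *
s=sense();c=capture("wrist");pickle.dump((s,c),open("w4.pkl","wb"))
print(s["eef_pos"],s["wrist_torque"])
E
```

```text
time_s: 5.55
eef_pos: [570.1, -5.6, 18.6]
ee_rot: [-0.118, 0.882, 0.324, 0.321]
force: [-0.5, 0.3, -0.9]
grip_width: 0.425
grip_force: 41.3
time_s: 6.3
eef_pos: [627.1, 42.9, 18.7]
ee_rot: [-0.118, 0.882, 0.324, 0.321]
force: [0.1, -0.6, 0.1]
grip_width: 0.424
grip_force: 41.3
[627.0914047   42.86627863  18.65828773] [-0.24665715  0.21777087  0.03999657]
```

```bash
python3 -m handwheel '[[[0,0,0,0,0,0,0.4],[0,0,0,0,0,0,0.4],[-16,-13.6,0,0,0,0,0.4],[-17,-14.5,0,0,0,0,0.4],[-17,-14.5,0,0,0,0,-1],[0,0,0,0,0,0,-1],[0,0,0,0,0,0,-1],[0,0,0,0,0,0,-1]]]'; python3 -m handwheel '[[[6,5.1,0,0,0,0,-1],[6,5.1,0,0,0,0,-1],[6,5.1,0,0,0,0,-1],[6,5.1,0,0,0,0,-1],[4,3.4,0,0,0,0,-1],[4,3.4,0,0,0,0,-1],[4,3.4,0,0,0,0,-1],[4,3.4,0,0,0,0,-1]]]'; python3 - <<'E'
from rig import *
from h import *
s=sense();c=capture("wrist");pickle.dump((s,c),open("w5.pkl","wb"))
cv2.imwrite("pics/w5.png",c["image"][:,:,::-1])
E
```

```text
time_s: 7.35
eef_pos: [577.0, -0.2, 18.7]
ee_rot: [-0.118, 0.882, 0.323, 0.321]
force: [0.3, 0.0, 0.5]
grip_width: -0.002
grip_force: 0.0
time_s: 8.35
eef_pos: [616.9, 33.5, 18.7]
ee_rot: [-0.118, 0.882, 0.323, 0.321]
force: [-1.0, -0.9, 0.5]
grip_width: -0.002
grip_force: 0.5
```

View pics/w5.png

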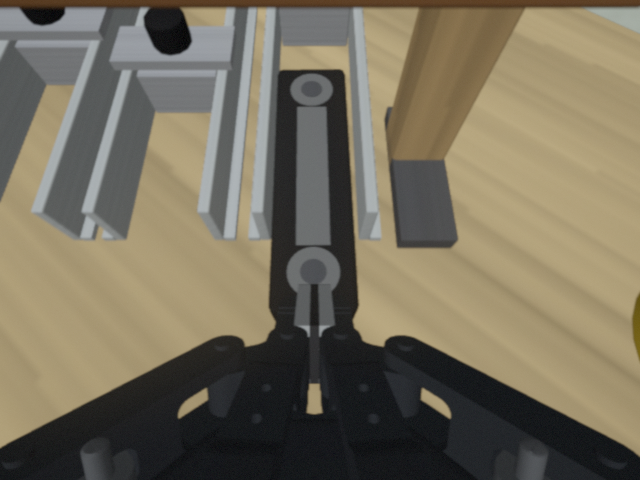

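The long strut is straight in its row, nose at (312,72), with the stop's foot at (315,45). I've used all ten views, so from here I'll work by numbers only. First, estimating the gap from these pixels.

```bash
python3 - <<'E'
from h import *
s,c=pickle.load(open("w5.pkl","rb"));x=np.array([.7615,.648]);y=np.array([-.648,.7615])
f=lambda l,z:np.array([ray(c,l,z,s)[:,:2]@x,ray(c,l,z,s)[:,:2]@y]).T.round(1)
print("TCP",s["eef_pos"][:2]@x,s["eef_pos"][:2]@y)
print("stop foot long",f([(315,45)],0),"nose top",f([(282,71),(343,71)],28))
print("mouth bottoms z0",f([(270,238),(362,238),(127,238),(205+12,238),(80,237)],0))
print("stop short foot",f([(153,110),(213,111)],0),"mid foot",f([(50,83)],0))
E
python3 -m handwheel '[[[2.3,1.95,0,0,0,0,-1],[2.3,1.95,0,0,0,0,-1],[2.3,1.95,0,0,0,0,-1],[2.3,1.95,0,0,0,0,-1]]]'
```

```text
TCP 491.44293650509627 -374.2514364823107
stop foot long [[ 676.3 -376. ]] nose top [[ 619.6 -356.4]
 [ 619.5 -392.1]]
mouth bottoms z0 [[ 525.3 -350.6]
 [ 525.1 -401.3]
 [ 525.5 -271.8]
 [ 525.4 -321.4]
 [ 526.2 -245.7]]
stop short foot [[ 616.5 -270.3]
 [ 615.6 -309.4]] mid foot [[ 640.3 -196.4]]
time_s: 8.9
eef_pos: [626.0, 41.3, 18.7]
ee_rot: [-0.118, 0.882, 0.323, 0.321]
force: [-1.3, -0.1, -0.5]
grip_width: -0.0
grip_force: 0.5
```

```bash
python3 - <<'E'
from rig import *
from h import *
s,c=pickle.load(open("w5.pkl","rb"));x=np.array([.7615,.648]);y=np.array([-.648,.7615])
w=pnp(c,s,[(282,71),(343,71),(357,308),(271,308)],145);print(w.round(1),w[:,:2]@x)
T=np.eye(4);q=s["ee_rot"];M=R.from_quat([q[1],q[2],q[3],q[0]]).as_matrix()
for t in([0,0,8],[11,0,8],[-11,0,8],[11,0,-11]): P=s["eef_pos"]+M@np.array(t,float);print(t,P.round(1),P[:2]@x,proj(c,P,s).round())
s2=sense();c2=capture("wrist");pickle.dump((s2,c2),open("w6.pkl","wb"))
# nose: dark/wood border along u=312 column region
for S,C in((s,c),(s2,c2)):
    g=C["image"][:,:,:].max(2)[20:140,290:335].mean(1);e=np.diff(g);print(S["eef_pos"][:2]@x,g.round().astype(int)[::4], "edge v",20+np.argmin(e))
E
```

```text
[[721.9 122.8  19.4]
 [612.2  28.9   6.1]] [629.29218574 484.91933679]
[0, 0, 8] [620.8  36.8  12.6] 496.5861385129172 [[313. 281.]]
[11, 0, 8] [627.2  42.2  19.6] 505.0099641049235 [[313. 260.]]
[-11, 0, 8] [614.4  31.4   5.5] 488.16231292091095 [[313. 302.]]
[11, 0, -11] [617.9  34.3  34.2] 492.7948593363488 [[313. 275.]]
491.44293650509627 [120 119 118 119 118 116 122 181 181 181 179 178 168  38  77  94  93  94
  94  96  90  65  86  87  87  87  87  88  88  88] edge v 69
503.42446839117105 [ 94  94  94  94  95  96  79 117 118 124 183 182 173  36  77  94  94  95
  96  97  91  66  87  87  88  88  88  89  89  89] edge v 69
```

```bash
python3 - <<'E'
from h import *
x=np.array([.7615,.648])
for n in("w3","w4","w5","w6"):
    s,c=pickle.load(open(n+".pkl","rb"));g=c["image"].max(2).astype(float)
    col=g[:,306:320].mean(1);e=np.diff(col[20:140]);v=21+np.argmin(e)
    # sides of bar tail: scan left strip of bar for dark->light lower end
    st=g[240:400,280:292].mean(1);st2=g[240:400,336:348].mean(1)
    N=ray(c,[(313,v)],28,s)[0,:2]@x-s["eef_pos"][:2]@x
    print(n,"nose v",v,"nose-TCP",N.round(1));print(st.round().astype(int)[::6]);print(st2.round().astype(int)[::6])
E
```

```text
w3 nose v 89 nose-TCP 112.9
[ 39  38  37  38  37  37  36  36  35  52  65  69  65  53  35  34  34  33
  33  29 170 166 164 165 167 169 170]
[ 37  37  36  36  36  35  35  34  36  53  67  72  67  56  35  32  31  32
  29  30 168 168 167 166 166 166 167]
w4 nose v 90 nose-TCP 113.3
[ 40  42  41  41  41  39  40  39  38  57  71  76  72  59  38  37  37  37
  36  31 170 170 168 168 168 170 173]
[ 40  39  39  39  39  38  38  38  39  59  75  80  76  63  39  36  36  35
  32  29 170 172 170 169 172 171 170]
w5 nose v 70 nose-TCP 128.9
[40 40 41 47 65 73 71 60 41 38 37 38 43 34 34 33 47 31 31 29 29 28 28 28
 29 28 27]
[38 39 37 42 57 64 62 51 38 38 37 36 41 34 34 32 46 31 29 29 27 27 28 28
 27 28 27]
w6 nose v 70 nose-TCP 128.9
[40 40 41 47 66 74 72 61 41 39 38 39 44 36 35 33 48 31 30 31 29 28 29 28
 29 28 27]
[39 38 39 42 58 65 63 52 38 38 36 39 43 34 33 33 47 31 29 29 28 27 28 28
 28 28 28]
```

```bash
python3 -m handwheel '[[[2.3,1.95,0,0,0,0,-1],[2.3,1.95,0,0,0,0,-1],[2.3,1.95,0,0,0,0,-1],[2.3,1.95,0,0,0,0,-1],[2.3,1.95,0,0,0,0,-1],[2.3,1.95,0,0,0,0,-1],[2.3,1.95,0,0,0,0,-1],[0,0,0,0,0,0,-1]]]'
python3 - <<'E'
from rig import *
from h import *
x=np.array([.7615,.648]);s=sense();c=capture("wrist");pickle.dump((s,c),open("w7.pkl","wb"));g=c["image"].max(2)[:,300:326].mean(1)
print(s["eef_pos"][:2]@x,g[40:80].round().astype(int),s["wrist_torque"])
for v in(60,64,66): print(ray(c,[(313,v)],0,s)[0,:2]@x,ray(c,[(313,v)],31,s)[0,:2]@x)
E
```

```text
time_s: 9.95
eef_pos: [642.1, 55.0, 18.7]
ee_rot: [-0.118, 0.882, 0.323, 0.321]
force: [-0.3, 0.7, -0.5]
grip_width: -0.0
grip_force: 0.0
524.6060656434281 [156 156 156 156 156 156 155 149 140 135 132 129 127 124 122 119 116 113
 110 108 107 107 107 107 107 107 107 107 107 107 107 107 107 107 107 106
 107 107 107 107] [-0.1388325   0.20932113 -0.01813021]
694.6058654477985 658.1669099697143
690.7356464596357 654.9459479095843
688.8181158000637 653.3500967387569
```

```bash
for i in 1; do python3 -m handwheel '[[[1.5,1.3,0,0,0,0,-1],[1.5,1.3,0,0,0,0,-1],[1.5,1.3,0,0,0,0,-1]]]'|egrep 'pos|force:'; python3 -m handwheel '[[[1.15,1,0,0,0,0,-1],[1.15,1,0,0,0,0,-1]]]'|egrep 'pos|force:';python3 -m handwheel '[[[1.15,1,0,0,0,0,-1],[1.15,1,0,0,0,0,-1]]]'|egrep 'pos|force:';python3 -m handwheel '[[[1.15,1,0,0,0,0,-1],[1.15,1,0,0,0,0,-1]]]'|egrep 'pos|force:';done
```

```text
eef_pos: [646.5, 58.8, 18.7]
force: [-0.6, -1.1, -1.2]
grip_force: 0.3
eef_pos: [648.8, 60.8, 18.7]
force: [-0.3, -0.6, -0.5]
grip_force: 0.3
eef_pos: [651.1, 62.8, 18.7]
force: [-1.3, 0.7, -0.9]
grip_force: 0.3
eef_pos: [653.4, 64.8, 18.7]
force: [0.2, -0.9, 0.8]
grip_force: 0.3
```

```bash
f() { egrep 'pos|force:'|tr '\n' ' ';echo; }
python3 -m handwheel '[[[0.76,0.65,0,0,0,0,-1],[0.76,0.65,0,0,0,0,-1]]]'|f
python3 -m handwheel '[[[0.76,0.65,0,0,0,0,-1],[0.76,0.65,0,0,0,0,-1]]]'|f
python3 -m handwheel '[[[0.76,0.65,0,0,0,0,-1]]]'|f
```

```text
eef_pos: [654.9, 66.1, 18.7] force: [0.0, -0.3, 0.7] grip_force: 0.4 
eef_pos: [655.7, 66.7, 18.3] force: [-14.6, -10.3, 7.8] grip_force: 8.8 
eef_pos: [656.2, 66.9, 18.3] force: [-15.7, -12.4, 9.2] grip_force: 9.7
```

```bash
f() { egrep 'pos|force:'|tr '\n' ' ';echo; }
python3 -m handwheel '[[[0.76,0.65,0,0,0,0,-1]]]'|f
python3 -m handwheel '[[[0.76,0.65,0,0,0,0,-1]]]'|f
```

```text
eef_pos: [656.9, 67.5, 18.3] force: [-16.2, -11.8, 8.7] grip_force: 9.6 
eef_pos: [657.7, 68.0, 18.3] force: [-15.5, -10.7, 6.7] grip_force: 9.5
```

```bash
python3 -m handwheel '[[[-2,-1.7,0,0,0,0,-1],[-4,-3.4,0,0,0,0,-1],[-8,-6.8,0,0,0,0,-1],[-12,-10.2,0,0,0,0,-1],[-12,-10.2,0,0,0,0,-1],[0,0,0,0,0,0,-1]]]'
python3 - <<'E'
from rig import *
from h import *
x=np.array([.7615,.648]);s=sense();c=capture("wrist");pickle.dump((s,c),open("w8.pkl","wb"));g=c["image"]
print(s["eef_pos"][:2]@x)
for v in range(0,120,4): print(v,g[v,306:320].mean(0).round().astype(int),end=';')
print()
for v in range(120,330,5): print(v,g[v,286:292].mean(0).round().astype(int),g[v,306:320].mean(0).round().astype(int),end=';')
E
```

```text
time_s: 12.75
eef_pos: [620.2, 36.1, 18.7]
ee_rot: [-0.118, 0.883, 0.322, 0.321]
force: [0.0, -0.8, -0.1]
grip_width: -0.004
grip_force: 0.0
495.6725235714801
0 [88 61 36];4 [89 60 35];8 [90 62 36];12 [90 62 37];16 [90 62 37];20 [70 54 41];24 [82 84 86];28 [72 74 77];32 [73 75 78];36 [89 91 92];40 [102 105 106];44 [77 80 81];48 [103 106 107];52 [103 105 107];56 [103 106 106];60 [103 106 107];64 [103 106 107];68 [103 106 107];72 [103 106 107];76 [104 106 108];80 [104 107 108];84 [103 106 107];88 [104 107 108];92 [104 107 108];96 [104 107 108];100 [104 107 108];104 [104 107 108];108 [104 107 108];112 [104 107 108];116 [105 107 108];
120 [36 36 36] [105 107 108];125 [37 36 37] [105 107 108];130 [36 38 37] [105 107 108];135 [36 36 37] [105 108 108];140 [37 38 38] [105 108 108];145 [37 36 37] [105 108 108];150 [40 40 39] [106 108 108];155 [38 38 38] [105 108 108];160 [39 38 38] [95 98 98];165 [38 38 37] [105 108 108];170 [45 44 45] [82 84 86];175 [66 66 67] [76 78 82];180 [72 73 72] [76 77 81];185 [61 62 62] [76 78 81];190 [42 41 40] [105 107 107];195 [39 38 38] [106 108 108];200 [40 39 36] [65 66 65];205 [41 41 39] [38 37 35];210 [41 40 37] [38 37 34];215 [38 36 31] [35 33 30];220 [38 35 32] [35 33 29];225 [39 36 32] [37 34 29];230 [39 36 31] [38 36 30];235 [171 155 119] [164 148 113];240 [175 158 122] [162 146 111];245 [176 160 122] [163 147 112];250 [178 162 125] [167 151 115];255 [179 162 125] [172 156 119];260 [179 163 124] [175 158 121];265 [178 162 124] [177 161 123];270 [175 160 122] [178 162 124];275 [172 156 119] [179 163 125];280 [169 154 117] [179 162 124];285 [168 152 116] [68 66 61];290 [166 150 114] [65 64 60];295 [129 116  88] [62 61 57];300 [42 40 35] [62 60 57];305 [42 40 35] [58 57 54];310 [40 38 34] [58 56 54];315 [38 36 33] [55 54 52];320 [37 36 33] [53 53 51];325 [34 33 30] [66 66 65];
```

```bash
python3 -m handwheel '[[[-15,-13,10,0,0,0,-1],[-15,-12.5,26,0,0,0,0],[0,0,26,0,0,0,1]]]' >/dev/null; python3 -m handwheel '[[[-22,-35,0,0,0,-5.2,1],[-22,-35,0,0,0,-5.2,1],[-22,-35,0,0,0,-5.2,1],[-22,-35,0,0,0,-5.2,1],[-22,-35,0,0,0,-5.2,1],[-22,-35,0,0,0,-5.2,1],[-22,-35,0,0,0,-5.2,1],[-21,-35,0,0,0,-5,1]]]'
cat >> h.py <<'E'
def bar(c,s,z,L,roi):
    """dark+grey bar top face in a wrist picture: min-area rect on the plane z"""
    u0,v0,u1,v1=roi;im=c["image"].astype(int);m=np.zeros(im.shape[:2],np.uint8)
    a=im[v0:v1,u0:u1];m[v0:v1,u0:u1]=((a.max(2)-a.min(2)<18)&(a.max(2)<150))*255
    m=cv2.morphologyEx(m,cv2.MORPH_OPEN,np.ones((5,5)))
    ct=max(cv2.findContours(m,0,2)[0],key=cv2.contourArea)[:,0]
    print("px box",cv2.boundingRect(ct),cv2.contourArea(ct))
    P=ray(c,ct,z,s)[:,:2].astype(np.float32);r=cv2.minAreaRect(P);b=cv2.boxPoints(r)
    e=[b[1]-b[0],b[2]-b[1]];e=max(e,key=np.linalg.norm);e=e*np.sign(e[0])
    return r[0],sorted(r[1]),np.degrees(np.arctan2(e[1],e[0]))
E
python3 - <<'E'
from rig import *
from h import *
s=sense();c=capture("wrist");pickle.dump((s,c),open("w9.pkl","wb"));q=s["ee_rot"];M=R.from_quat([q[1],q[2],q[3],q[0]]).as_matrix()
print("yaw",np.degrees(np.arctan2(M[1,2],M[0,2])),np.degrees(np.arccos(-M[2,2])))
print(bar(c,s,28,85,(210,100,420,400)))
E
```

```text
time_s: 14.18
eef_pos: [415.2, -269.7, 81.0]
ee_rot: [0.004, 0.94, -0.011, 0.342]
force: [0.6, -1.0, 0.8]
grip_width: 1.001
grip_force: 0.0
yaw -1.387225126325979 40.04023325687657
px box (292, 190, 52, 121) 5624.5
((458.8415222167969, -273.54852294921875), [31.642005920410156, 83.61032104492188], np.float32(-1.3091732))
```

```bash
python3 - <<'E'
from h import *
s,c=pickle.load(open("w9.pkl","rb"));g=c["image"].max(2).astype(int)
for v in(200,215,230,270,290,300): r=g[v,230:400];e=np.where(r<140)[0];print(v,230+e.min(),230+e.max())
col=g[150:360,313];print(150+np.where(col<120)[0][[0,-1]]);col=g[150:360,300];e=np.where(col<120)[0];print(150+e[0],150+e[-1],col[::5])
E
```

```text
200 285 352
215 283 353
230 285 350
270 282 354
290 281 354
300 282 353
[187 315]
187 315 [148 146 146 148 146 144 146 137  57  57  64  71  69  60  40  49  48  52
  50  50  52  38  50  61  71  75  74  70  37  35  36  37  35 117 146 149
 151 149 146 141 145 151]
```

```bash
python3 -m handwheel '[[[16,-1.5,-21,0,0,0,1],[16,-1,-21,0,0,0,1],[0,0,-20,0,0,0,1],[0,0,0,0,0,0,-1],[0,0,0,0,0,0,-1],[0,0,0,0,0,0,-1],[0,0,0,0,0,0,-1],[0,0,0,0,0,0,-1]]]' 40;  python3 -m handwheel '[[[0,0,20,0,0,0,-1],[0,0,20,0,0,0,-1],[0,0,22,0,0,0,-1],[0,0,0,0,0,0,-1]]]'
```

```text
time_s: 15.22
eef_pos: [450.0, -270.7, 22.8]
ee_rot: [0.004, 0.938, -0.008, 0.347]
force: [-7.3, 11.8, 37.8]
grip_width: 0.234
grip_force: 42.0
time_s: 15.72
eef_pos: [448.0, -271.8, 82.4]
ee_rot: [0.005, 0.939, -0.009, 0.343]
force: [0.3, -0.6, 0.2]
grip_width: 0.002
grip_force: 0.0
```

The short strut slipped from the grip because the fingers were too high on it. I'll find where it lies now and grasp lower.

```bash
python3 -m handwheel '[[[-16,0,0,0,0,0,1],[-16,0,0,0,0,0,1],[0,0,0,0,0,0,1],[0,0,0,0,0,0,1]]]'; python3 - <<'E'
from rig import *
from h import *
s=sense();c=capture("wrist");pickle.dump((s,c),open("w10.pkl","wb"))
g=c["image"].max(2).astype(int)
for v in(180,200,215,230,270,290,300,310): r=g[v,230:400];e=np.where(r<110)[0];print(v,(230+e.min(),230+e.max()) if len(e) else '')
for u in(300,313,330): e=np.where(g[140:360,u]<110)[0];print(u,140+e[0],140+e[-1])
print(bar(c,s,28,85,(210,100,420,400)))
E
```

```text
time_s: 16.23
eef_pos: [415.9, -271.1, 80.5]
ee_rot: [0.004, 0.94, -0.01, 0.342]
force: [0.0, -0.4, -0.1]
grip_width: 0.85
grip_force: 0.0
180 
200 (np.int64(279), np.int64(336))
215 (np.int64(281), np.int64(338))
230 (np.int64(282), np.int64(341))
270 (np.int64(285), np.int64(347))
290 (np.int64(287), np.int64(351))
300 (np.int64(288), np.int64(350))
310 (np.int64(290), np.int64(335))
300 186 314
313 185 312
330 184 310
px box (280, 185, 71, 129) 7063.0
((460.6976318359375, -271.9709777832031), [37.74045181274414, 87.1094741821289], np.float32(5.5275187))
```

```bash
python3 -m handwheel '[[[16,-1,-20,0,0,6.9,1],[15,-1,-20,0,0,0,1],[0,0,-14,0,0,0,1],[0,0,-8,0,0,0,1],[0,0,-4,0,0,0,1],[0,0,0,0,0,0,1]]]' 40;  python3 -m handwheel '[[[0,0,-2,0,0,0,1],[0,0,-2,0,0,0,1],[0,0,0,0,0,0,1]]]'
```

```text
time_s: 17.02
eef_pos: [446.7, -273.1, 14.8]
ee_rot: [-0.017, 0.938, 0.047, 0.342]
force: [-0.7, 0.5, 0.2]
grip_width: 1.001
grip_force: 0.0
time_s: 17.4
eef_pos: [446.6, -273.0, 10.7]
ee_rot: [-0.017, 0.938, 0.047, 0.342]
force: [0.2, 0.2, -0.3]
grip_width: 0.999
grip_force: 0.0
```

```bash
python3 -m handwheel '[[[0,0,0,0,0,0,-1],[0,0,0,0,0,0,-1],[0,0,0,0,0,0,-1],[0,0,0,0,0,0,-1],[0,0,0,0,0,0,-1]]]' 40;  python3 -m handwheel '[[[0,0,20,0,0,0,-1],[0,0,20,0,0,0,-1],[0,0,22,0,0,0,-1],[0,0,0,0,0,0,-1]]]'; python3 - <<'E'
from rig import *
from h import *
s=sense();c=capture("wrist");pickle.dump((s,c),open("w11.pkl","wb"))
g=c["image"].max(2).astype(int)
for v in(200,215,230,250,270,290,300,310,320): r=g[v,230:400];e=np.where(r<110)[0];print(v,(230+e.min(),230+e.max()) if len(e) else '')
for u in(300,313,330): e=np.where(g[140:400,u]<110)[0];print(u,140+e[0],140+e[-1])
E
```

```text
time_s: 18.02
eef_pos: [446.8, -273.1, 11.0]
ee_rot: [-0.017, 0.938, 0.047, 0.342]
force: [-3.4, 1.2, 4.9]
grip_width: 0.449
grip_force: 40.3
time_s: 18.52
eef_pos: [446.9, -273.5, 73.5]
ee_rot: [-0.016, 0.938, 0.047, 0.342]
force: [-0.0, 0.7, -1.3]
grip_width: 0.451
grip_force: 40.5
200 (np.int64(273), np.int64(355))
215 (np.int64(273), np.int64(356))
230 (np.int64(272), np.int64(357))
250 (np.int64(271), np.int64(358))
270 (np.int64(269), np.int64(359))
290 (np.int64(250), np.int64(378))
300 (np.int64(234), np.int64(394))
310 (np.int64(230), np.int64(399))
320 (np.int64(230), np.int64(399))
300 164 345
313 164 345
330 164 345
```

```bash
python3 -m handwheel '[[[8.5,40.5,0,0,0,4.33,-1],[8.5,40.5,0,0,0,4.33,-1],[8.5,40.5,0,0,0,4.33,-1],[8.5,40.5,0,0,0,4.33,-1],[8.5,40.5,0,0,0,4.33,-1],[8.5,40.5,0,0,0,4.33,-1],[8.5,40.5,0,0,0,4.33,-1],[8.5,40.5,0,0,0,4.33,-1]]]' >/dev/null
python3 -m handwheel '[[[0,0,-15,0,0,0,-1],[0,0,-15,0,0,0,-1],[0,0,-14,0,0,0,-1],[0,0,-10,0,0,0,-1],[0,0,-6,0,0,0,-1],[0,0,-1.5,0,0,0,-1],[0,0,0,0,0,0,-1]]]' 25
cat > yl.py <<'E'
from rig import *
from h import *
import sys
s=sense();c=capture("wrist");pickle.dump((s,c),open(sys.argv[1]+".pkl","wb"))
x=np.array([.7615,.648]);y=np.array([-.648,.7615]);q=s["ee_rot"];M=R.from_quat([q[1],q[2],q[3],q[0]]).as_matrix()
print("t",s["time_s"],"yaw",np.degrees(np.arctan2(M[1,2],M[0,2])).round(2),"TCP X,Y",(s["eef_pos"][:2]@x).round(1),(s["eef_pos"][:2]@y).round(1))
# expected mouth corner line in the picture: saturation row profile just inside the mouth (walls grey, wood saturated)
P=np.array([x*530+y*Y for Y in np.arange(-430,-180,1.)]);P=np.c_[P,0*P[:,0]]
uv=proj(c,P,s);Y=np.arange(-430,-180,1.)
ok=(uv[:,0]>2)&(uv[:,0]<637)&(uv[:,1]>2)&(uv[:,1]<477)
im=c["image"].astype(int);sat=[int(np.ptp(im[int(round(v)),int(round(u))])) if o else -1 for (u,v),o in zip(uv,ok)]
w=(np.array(sat)>30).astype(int);e=np.where(np.diff(w)!=0)[0]
print("v range",uv[ok][:,1].min(),uv[ok][:,1].max(),"wood runs:",[(Y[a+1],Y[b]) for a,b in zip(e[:-1],e[1:]) if w[a+1]==1 and b-a>6])
E
python3 yl.py w12
```

```text
time_s: 20.45
eef_pos: [514.5, 51.1, 11.0]
ee_rot: [-0.118, 0.882, 0.324, 0.321]
force: [-0.7, 0.2, 0.7]
grip_width: 0.458
grip_force: 40.6
t 20.45 yaw 40.39 TCP X,Y 424.9 -294.5
v range 125.90444260327129 126.21506483196136 wood runs: [(np.float64(-399.0), np.float64(-354.0)), (np.float64(-319.0), np.float64(-272.0)), (np.float64(-240.0), np.float64(-195.0))]
```

```bash
python3 -m handwheel '[[[7.1,6.1,1,0,0,0,-1],[7.2,6.1,0,0,0,0,-1],[7.2,6.1,0,0,0,0,-1],[7.2,6.1,0,0,0,0,-1],[7.2,6.1,0,0,0,0,-1],[0,0,0,0,0,0,-1]]]'; python3 -m handwheel '[[[7.2,6.1,0,0,0,0,-1],[7.2,6.1,0,0,0,0,-1],[7.2,6.1,0,0,0,0,-1],[0,0,0,0,0,0,-1]]]'; python3 yl.py w13; python3 - <<'E'
from h import *
x=np.array([.7615,.648])
s,c=pickle.load(open("w13.pkl","rb"));g=c["image"].max(2).astype(int)
e=np.where(g[60:300,300]<70)[0];print(60+e[0],ray(c,[(313,60+e[0])],28,s)[0,:2]@x)
E
```

```text
time_s: 21.25
eef_pos: [550.9, 82.0, 12.2]
ee_rot: [-0.118, 0.882, 0.325, 0.321]
force: [-0.7, -0.3, -0.7]
grip_width: 0.45
grip_force: 40.5
time_s: 21.75
eef_pos: [572.5, 100.3, 12.2]
ee_rot: [-0.118, 0.882, 0.324, 0.321]
force: [-0.1, 0.1, -0.4]
grip_width: 0.452
grip_force: 40.5
t 21.75 yaw 40.38 TCP X,Y 501.0 -294.6
v range 241.35812984312753 241.59783772247144 wood runs: [(np.float64(-399.0), np.float64(-356.0)), (np.float64(-237.0), np.float64(-194.0))]
165 558.7788757306058
```

```bash
python3 -m handwheel '[[[0,0,0,0,0,0,0.4],[0,0,0,0,0,0,0.4],[-16,-13.6,1,0,0,0,0.4],[-17,-14.5,1,0,0,0,0.4],[-17,-14.5,1,0,0,0,-1],[0,0,0,0,0,0,-1],[0,0,0,0,0,0,-1],[0,0,0,0,0,0,-1]]]'; python3 -m handwheel '[[[6,5.1,0,0,0,0,-1],[6,5.1,0,0,0,0,-1],[6,5.1,0,0,0,0,-1],[6,5.1,0,0,0,0,-1],[4,3.4,0,0,0,0,-1],[4,3.4,0,0,0,0,-1],[4,3.4,0,0,0,0,-1],[4,3.4,0,0,0,0,-1]]]';python3 yl.py w14;  python3 - <<'E'
from h import *
x=np.array([.7615,.648])
s,c=pickle.load(open("w14.pkl","rb"));g=c["image"].max(2).astype(int)
print(g[60:300:4,300]);e=np.where(g[60:300,300]<70)[0];print(60+e[0],ray(c,[(313,60+e[0])],28,s)[0,:2]@x)
E
```

```text
time_s: 22.8
eef_pos: [522.5, 57.6, 15.2]
ee_rot: [-0.118, 0.882, 0.324, 0.321]
force: [-0.7, 0.1, -0.8]
grip_width: -0.002
grip_force: 0.0
time_s: 23.8
eef_pos: [562.4, 91.3, 15.2]
ee_rot: [-0.118, 0.882, 0.324, 0.321]
force: [-0.3, -0.2, 0.9]
grip_width: 0.0
grip_force: 0.3
t 23.8 yaw 40.34 TCP X,Y 487.4 -294.9
v range 220.8283860409039 221.13484612417886 wood runs: [(np.float64(-399.0), np.float64(-355.0)), (np.float64(-238.0), np.float64(-194.0))]
[163 160 124 125 122 124 123 122 123 123 124 168 179 175 173 173 176 178
 180 180 179  46  47 106 115 114 116 114 116 116 114 101  42 114 114 115
 114 114 114 113 116 116 114 110  40 111 112 114 112 103 101 106 112 114
 114 114  84  98  96  96]
143 560.8782594454351
```

```bash
python3 - <<'E'
from h import *
x=np.array([.7615,.648])
s,c=pickle.load(open("w14.pkl","rb"))
print(c["image"].max(2)[98:110,[290,313,330]].T,[ (ray(c,[(313,v)],0,s)[0,:2]@x).round(1) for v in(101,103,105)])
E
python3 -m handwheel '[[[3.2,2.75,0,0,0,0,-1],[3.2,2.75,0,0,0,0,-1],[3.2,2.75,0,0,0,0,-1],[3.2,2.75,0,0,0,0,-1],[3.2,2.75,0,0,0,0,-1],[3.2,2.75,0,0,0,0,-1],[3.2,2.75,0,0,0,0,-1],[0,0,0,0,0,0,-1]]]'
```

```text
[[122 121 123 126 131 150 167 174 175 175 174 173]
 [119 119 123 126 127 146 165 173 176 177 176 177]
 [120 121 123 126 128 145 164 169 168 167 165 166]] [np.float64(616.4), np.float64(614.7), np.float64(613.0)]
time_s: 24.85
eef_pos: [584.7, 110.7, 15.2]
ee_rot: [-0.118, 0.882, 0.324, 0.321]
force: [-0.4, 0.4, 0.4]
grip_width: 0.003
grip_force: 0.0
```

```bash
f() { egrep 'pos|force:'|tr '\n' ' ';echo; }
python3 -m handwheel '[[[0.76,0.65,0,0,0,0,-1],[0.76,0.65,0,0,0,0,-1],[0.76,0.65,0,0,0,0,-1],[0.76,0.65,0,0,0,0,-1],[0.76,0.65,0,0,0,0,-1],[0.76,0.65,0,0,0,0,-1]]]'|f
python3 -m handwheel '[[[0.76,0.65,0,0,0,0,-1],[0.76,0.65,0,0,0,0,-1],[0.76,0.65,0,0,0,0,-1],[0.76,0.65,0,0,0,0,-1]]]'|f
python3 -m handwheel '[[[0.38,0.32,0,0,0,0,-1],[0.38,0.32,0,0,0,0,-1],[0.38,0.32,0,0,0,0,-1],[0.38,0.32,0,0,0,0,-1]]]'|f
```

```text
eef_pos: [589.2, 114.4, 15.2] force: [0.0, 0.3, 0.2] grip_force: 0.2 
eef_pos: [592.2, 117.0, 15.2] force: [-0.4, -0.1, 0.4] grip_force: 0.2 
eef_pos: [593.7, 118.2, 15.2] force: [0.7, -0.2, -0.8] grip_force: 0.2
```

```bash
cat > g.sh <<'E'
g(){ awk '/eef_pos|force/{printf "%s ",$0} /grip_force/{r=($2>1.5)} END{print "";exit r}'; }
E
. ./g.sh
python3 -m handwheel '[[[0.38,0.32,0,0,0,0,-1],[0.38,0.32,0,0,0,0,-1]]]'|g &&
python3 -m handwheel '[[[0.38,0.32,0,0,0,0,-1],[0.38,0.32,0,0,0,0,-1]]]'|g &&
python3 -m handwheel '[[[0.38,0.32,0,0,0,0,-1]]]'|g &&
python3 -m handwheel '[[[0.38,0.32,0,0,0,0,-1]]]'|g &&
python3 -m handwheel '[[[0.38,0.32,0,0,0,0,-1]]]'|g &&
python3 -m handwheel '[[[0.38,0.32,0,0,0,0,-1]]]'|g &&
python3 -m handwheel '[[[0.38,0.32,0,0,0,0,-1]]]'|g &&
python3 -m handwheel '[[[0.38,0.32,0,0,0,0,-1]]]'|g &&
python3 -m handwheel '[[[0.38,0.32,0,0,0,0,-1]]]'|g &&
python3 -m handwheel '[[[0.38,0.32,0,0,0,0,-1]]]'|g &&
python3 -m handwheel '[[[0.38,0.32,0,0,0,0,-1]]]'|g &&
python3 -m handwheel '[[[0.38,0.32,0,0,0,0,-1]]]'|g &&
python3 -m handwheel '[[[0.38,0.32,0,0,0,0,-1]]]'|g &&
python3 -m handwheel '[[[0.38,0.32,0,0,0,0,-1]]]'|g &&
python3 -m handwheel '[[[0.38,0.32,0,0,0,0,-1]]]'|g &&
python3 -m handwheel '[[[0.38,0.32,0,0,0,0,-1]]]'|g &&
python3 -m handwheel '[[[0.38,0.32,0,0,0,0,-1]]]'|g &&
python3 -m handwheel '[[[0.38,0.32,0,0,0,0,-1]]]'|g &&
python3 -m handwheel '[[[0.38,0.32,0,0,0,0,-1]]]'|g &&
python3 -m handwheel '[[[0.38,0.32,0,0,0,0,-1]]]'|g
```

```text
eef_pos: [594.4, 118.9, 15.2] force: [-1.2, -1.0, 0.8] grip_force: 0.2 
eef_pos: [595.2, 119.5, 15.2] force: [0.3, -0.9, -0.0] grip_force: 0.2 
eef_pos: [595.6, 119.8, 15.2] force: [0.3, 0.3, 0.6] grip_force: 0.2 
eef_pos: [596.0, 120.2, 15.2] force: [0.0, -0.7, 0.3] grip_force: 0.2 
eef_pos: [596.4, 120.5, 15.2] force: [-0.3, -1.0, 0.9] grip_force: 0.2 
eef_pos: [596.8, 120.8, 15.2] force: [-0.5, -0.8, -0.3] grip_force: 0.2 
eef_pos: [597.1, 121.1, 15.2] force: [-0.4, -1.0, 0.7] grip_force: 0.2 
eef_pos: [597.5, 121.4, 15.2] force: [0.1, -0.8, 0.3] grip_force: 0.2 
eef_pos: [597.9, 121.7, 15.2] force: [-0.3, -0.5, 0.7] grip_force: 0.2 
eef_pos: [598.3, 122.1, 15.2] force: [-0.7, -0.2, 0.4] grip_force: 0.2 
eef_pos: [598.7, 122.4, 15.2] force: [0.2, -0.3, -0.2] grip_force: 0.2 
eef_pos: [599.0, 122.7, 15.2] force: [-1.0, -0.1, -0.4] grip_force: 0.2 
eef_pos: [599.4, 123.0, 15.2] force: [-0.7, 0.1, -0.4] grip_force: 0.2 
eef_pos: [599.8, 123.3, 15.2] force: [-0.9, -0.7, -0.6] grip_force: 0.6 
eef_pos: [599.9, 123.5, 15.0] force: [-4.9, -3.1, 1.9] grip_force: 2.7
```

```bash
python3 -m handwheel '[[[-2,-1.7,0,0,0,0,-1],[-6,-5,0,0,0,0,-1],[-15,-13,0,0,0,0,-1],[-15,-13,0,0,0,0,-1],[-15,-12.5,15,0,0,0,0],[0,0,25,0,0,0,1],[0,0,25,0,0,0,1]]]' >/dev/null; python3 -m handwheel '[[[-14.5,-28.4,0,0,0,-4.9,1],[-14.5,-28.4,0,0,0,-4.9,1],[-14.5,-28.4,0,0,0,-4.9,1],[-14.5,-28.4,0,0,0,-4.9,1],[-14.5,-28.4,0,0,0,-4.9,1],[-14.5,-28.4,0,0,0,-4.9,1],[-14.5,-28.4,0,0,0,-4.9,1],[-14.5,-28.4,0,0,0,-4.9,1]]]'; python3 -m handwheel '[[[0,0,0,0,0,0,1]]]' >/dev/null
python3 - <<'E'
from rig import *
from h import *
s=sense();c=capture("wrist");pickle.dump((s,c),open("w15.pkl","wb"))
q=s["ee_rot"];M=R.from_quat([q[1],q[2],q[3],q[0]]).as_matrix()
print("yaw",np.degrees(np.arctan2(M[1,2],M[0,2])),s["eef_pos"])
g=c["image"].max(2).astype(int)
for v in range(150,340,15): r=g[v,230:400];e=np.where(r<110)[0];print(v,(230+e.min(),230+e.max()) if len(e) else '')
for u in(300,313,330): e=np.where(g[100:380,u]<110)[0];print(u,100+e[0],100+e[-1])
print(bar(c,s,28,115,(210,80,420,400)))
E
```

```text
time_s: 30.6
eef_pos: [430.3, -149.6, 80.3]
ee_rot: [-0.003, 0.94, 0.008, 0.342]
force: [-0.0, -0.8, 0.1]
grip_width: 1.004
grip_force: 0.0
yaw 0.9745011949332879 [ 430.53169848 -149.75181872   80.32825014]
150 
165 (np.int64(282), np.int64(334))
180 (np.int64(280), np.int64(336))
195 (np.int64(280), np.int64(337))
210 (np.int64(280), np.int64(338))
225 (np.int64(280), np.int64(339))
240 (np.int64(280), np.int64(340))
255 (np.int64(280), np.int64(340))
270 (np.int64(280), np.int64(341))
285 (np.int64(279), np.int64(342))
300 (np.int64(279), np.int64(343))
315 (np.int64(279), np.int64(344))
330 (np.int64(284), np.int64(325))
300 164 330
313 164 330
330 163 329
px box (280, 164, 64, 166) 9328.5
((478.87872314453125, -146.7470245361328), [37.73335647583008, 115.94569396972656], np.float32(2.4895928))
```

```bash
python3 -m handwheel '[[[10,1,-20,0,0,1.5,1],[10,0.7,-20,0,0,0,1],[0,0,-14,0,0,0,1],[0,0,-10,0,0,0,1],[0,0,-5,0,0,0,1],[0,0,0,0,0,0,1],[0,0,0,0,0,0,-1],[0,0,0,0,0,0,-1]]]' 40 | grep force;  python3 -m handwheel '[[[0,0,0,0,0,0,-1],[0,0,0,0,0,0,-1],[0,0,0,0,0,0,-1]]]';  python3 -m handwheel '[[[0,0,20,0,0,0,-1],[0,0,20,0,0,0,-1],[0,0,22,0,0,0,-1],[0,0,0,0,0,0,-1]]]'; python3 - <<'E'
from rig import *
from h import *
s=sense();c=capture("wrist")
g=c["image"].max(2).astype(int)
for v in range(120,280,20): r=g[v,230:400];e=np.where(r<110)[0];print(v,(230+e.min(),230+e.max()) if len(e) else '')
E
```

```text
force: [0.4, 0.7, 0.2]
grip_force: 0.0
time_s: 32.15
eef_pos: [451.3, -147.2, 11.7]
ee_rot: [-0.008, 0.939, 0.022, 0.343]
force: [-4.2, 0.1, 6.5]
grip_width: 0.451
grip_force: 39.2
time_s: 32.65
eef_pos: [451.5, -147.5, 74.2]
ee_rot: [-0.007, 0.939, 0.022, 0.343]
force: [-0.3, -0.6, -1.2]
grip_width: 0.451
grip_force: 40.7
120 
140 (np.int64(278), np.int64(353))
160 (np.int64(276), np.int64(354))
180 (np.int64(275), np.int64(355))
200 (np.int64(274), np.int64(356))
220 (np.int64(273), np.int64(357))
240 (np.int64(271), np.int64(357))
260 (np.int64(270), np.int64(358))
```

```bash
python3 -m handwheel '[[[0,30.8,0,0,0,4.73,-1],[0,30.8,0,0,0,4.73,-1],[0,30.8,0,0,0,4.73,-1],[0,30.8,0,0,0,4.73,-1],[0,30.8,0,0,0,4.73,-1],[0,30.8,0,0,0,4.73,-1],[0,30.8,0,0,0,4.73,-1],[-1,30.4,0,0,0,4.7,-1]]]' >/dev/null
python3 -m handwheel '[[[0,0,-15,0,0,0,-1],[0,0,-15,0,0,0,-1],[0,0,-14,0,0,0,-1],[0,0,-10,0,0,0,-1],[0,0,-6,0,0,0,-1],[0,0,-1.5,0,0,0,-1],[0,0,0,0,0,0,-1]]]' 25; python3 yl.py w16
```

```text
time_s: 34.58
eef_pos: [450.1, 99.2, 11.7]
ee_rot: [-0.119, 0.881, 0.325, 0.321]
force: [-1.6, -0.3, 4.4]
grip_width: 0.453
grip_force: 41.4
t 34.575 yaw 40.51 TCP X,Y 407.0 -216.1
v range 104.42979839836667 104.74352858148913 wood runs: [(np.float64(-399.0), np.float64(-356.0)), (np.float64(-319.0), np.float64(-301.0)), (np.float64(-299.0), np.float64(-274.0)), (np.float64(-241.0), np.float64(-194.0))]
```

```bash
python3 -m handwheel '[[[9.6,6.8,1,0,0,0,-1],[9,7.6,0,0,0,0,-1],[9,7.6,0,0,0,0,-1],[9,7.6,0,0,0,0,-1],[9,7.6,0,0,0,0,-1],[0,0,0,0,0,0,-1]]]'; python3 -m handwheel '[[[9,7.6,0,0,0,0,-1],[9,7.6,0,0,0,0,-1],[8,6.8,0,0,0,0,-1],[0,0,0,0,0,0,-1]]]'; python3 yl.py w17; python3 - <<'E'
from h import *
x=np.array([.7615,.648])
s,c=pickle.load(open("w17.pkl","rb"));g=c["image"].max(2).astype(int)
e=np.where(g[60:300,300]<70)[0];print(60+e[0],ray(c,[(313,60+e[0])],28,s)[0,:2]@x)
E
```

```text
time_s: 35.38
eef_pos: [496.1, 136.8, 12.7]
ee_rot: [-0.118, 0.881, 0.325, 0.321]
force: [-0.1, -0.2, -1.4]
grip_width: 0.451
grip_force: 40.8
time_s: 35.88
eef_pos: [522.1, 158.7, 12.7]
ee_rot: [-0.118, 0.881, 0.325, 0.321]
force: [0.1, 0.4, -1.4]
grip_width: 0.45
grip_force: 40.8
t 35.875 yaw 40.49 TCP X,Y 500.4 -217.5
v range 240.74486495645658 241.6813878346823 wood runs: [(np.float64(-389.0), np.float64(-362.0))]
122 585.4845402829548
```

```bash
python3 -m handwheel '[[[0,0,0,0,0,0,0.4],[0,0,0,0,0,0,0.4],[-16,-13.6,1,0,0,0,0.4],[-17,-14.5,1,0,0,0,0.4],[-17,-14.5,0.5,0,0,0,-1],[0,0,0,0,0,0,-1],[0,0,0,0,0,0,-1],[0,0,0,0,0,0,-1]]]' | grep force; python3 -m handwheel '[[[6,5.1,0,0,0,0,-1],[6,5.1,0,0,0,0,-1],[6,5.1,0,0,0,0,-1],[6,5.1,0,0,0,0,-1],[4,3.4,0,0,0,0,-1],[4,3.4,0,0,0,0,-1],[4,3.4,0,0,0,0,-1],[4,3.4,0,0,0,0,-1]]]';python3 yl.py w18;  python3 - <<'E'
from h import *
x=np.array([.7615,.648])
s,c=pickle.load(open("w18.pkl","rb"));g=c["image"].max(2).astype(int)
print(g[40:140:2,300]);e=np.where(g[60:300,300]<70)[0];print(60+e[0],ray(c,[(313,60+e[0])],28,s)[0,:2]@x)
for v in range(60,110,6): print(v,(ray(c,[(313,v)],0,s)[0,:2]@x).round(1),end=' ')
E
```

```text
force: [0.5, 0.1, 0.1]
grip_force: 0.0
time_s: 37.92
eef_pos: [512.0, 149.7, 15.2]
ee_rot: [-0.118, 0.882, 0.325, 0.321]
force: [-0.2, -1.5, 0.4]
grip_width: 0.004
grip_force: 0.5
t 37.925 yaw 40.44 TCP X,Y 486.8 -217.8
v range 219.97921160398315 220.39551121580266 wood runs: [(np.float64(-396.0), np.float64(-360.0)), (np.float64(-320.0), np.float64(-275.0))]
[126 128 128 126 128 127 127 127 125 127 129 126 126 126 126 124 129 136
 165 165 165 169 172 174 175 175 176 175 175 108  43  42  47  63 111 118
 119 119 119 119 118 118 118 116 117 118 117 102  50  46]
99 590.0386276952249
60 652.6 66 647.0 72 641.4 78 635.9 84 630.5 90 625.3 96 620.1 102 615.0 108 610.0
```

```bash
. ./g.sh
python3 -m handwheel '[[[3.05,2.6,0,0,0,0,-1],[3.05,2.6,0,0,0,0,-1],[3.05,2.6,0,0,0,0,-1],[3.05,2.6,0,0,0,0,-1],[3.05,2.6,0,0,0,0,-1],[3.05,2.6,0,0,0,0,-1],[3.05,2.6,0,0,0,0,-1],[0,0,0,0,0,0,-1]]]'|g &&
python3 -m handwheel '[[[0.76,0.65,0,0,0,0,-1],[0.76,0.65,0,0,0,0,-1],[0.76,0.65,0,0,0,0,-1],[0.76,0.65,0,0,0,0,-1]]]'|g &&
python3 -m handwheel '[[[0.76,0.65,0,0,0,0,-1],[0.76,0.65,0,0,0,0,-1],[0.76,0.65,0,0,0,0,-1]]]'|g &&
python3 -m handwheel '[[[0.38,0.32,0,0,0,0,-1],[0.38,0.32,0,0,0,0,-1]]]'|g &&
python3 -m handwheel '[[[0.38,0.32,0,0,0,0,-1],[0.38,0.32,0,0,0,0,-1]]]'|g &&
python3 -m handwheel '[[[0.38,0.32,0,0,0,0,-1]]]'|g &&
python3 -m handwheel '[[[0.38,0.32,0,0,0,0,-1]]]'|g &&
python3 -m handwheel '[[[0.38,0.32,0,0,0,0,-1]]]'|g &&
python3 -m handwheel '[[[0.38,0.32,0,0,0,0,-1]]]'|g &&
python3 -m handwheel '[[[0.38,0.32,0,0,0,0,-1]]]'|g &&
python3 -m handwheel '[[[0.38,0.32,0,0,0,0,-1]]]'|g &&
python3 -m handwheel '[[[0.38,0.32,0,0,0,0,-1]]]'|g &&
python3 -m handwheel '[[[0.38,0.32,0,0,0,0,-1]]]'|g &&
python3 -m handwheel '[[[0.38,0.32,0,0,0,0,-1]]]'|g &&
python3 -m handwheel '[[[0.38,0.32,0,0,0,0,-1]]]'|g &&
python3 -m handwheel '[[[0.38,0.32,0,0,0,0,-1]]]'|g &&
python3 -m handwheel '[[[0.38,0.32,0,0,0,0,-1]]]'|g &&
python3 -m handwheel '[[[0.38,0.32,0,0,0,0,-1]]]'|g &&
python3 -m handwheel '[[[0.38,0.32,0,0,0,0,-1]]]'|g &&
python3 -m handwheel '[[[0.38,0.32,0,0,0,0,-1]]]'|g
```

```text
eef_pos: [533.3, 168.0, 15.2] force: [0.5, 0.1, 0.3] grip_force: 0.0 
eef_pos: [536.2, 170.4, 15.2] force: [-1.2, -1.0, 0.1] grip_force: 0.3 
eef_pos: [538.4, 172.4, 15.2] force: [-0.2, -0.7, 0.4] grip_force: 0.3 
eef_pos: [539.2, 172.9, 15.2] force: [-1.0, 0.8, 0.2] grip_force: 0.4 
eef_pos: [540.0, 173.6, 15.2] force: [-1.1, -0.8, -0.1] grip_force: 0.4 
eef_pos: [540.4, 173.9, 15.2] force: [0.1, -0.5, -0.4] grip_force: 0.4 
eef_pos: [540.7, 174.2, 15.2] force: [-0.1, -1.0, 0.8] grip_force: 0.4 
eef_pos: [541.1, 174.5, 15.2] force: [-0.1, -0.2, 0.4] grip_force: 0.4 
eef_pos: [541.5, 174.9, 15.2] force: [-0.2, -0.1, 0.3] grip_force: 0.4 
eef_pos: [541.8, 175.2, 15.2] force: [-0.1, -0.1, 0.5] grip_force: 0.4 
eef_pos: [542.2, 175.5, 15.2] force: [-1.5, -0.3, -0.6] grip_force: 0.4 
eef_pos: [542.6, 175.8, 15.2] force: [-0.0, 0.4, -0.3] grip_force: 0.4 
eef_pos: [543.0, 176.2, 15.2] force: [-0.7, -0.7, 0.9] grip_force: 0.4 
eef_pos: [543.4, 176.5, 15.2] force: [0.1, 0.2, -0.4] grip_force: 0.4 
eef_pos: [543.8, 176.8, 15.2] force: [-0.7, -0.8, 0.2] grip_force: 0.4 
eef_pos: [544.1, 177.1, 15.2] force: [-1.8, -1.4, -0.0] grip_force: 0.4 
eef_pos: [544.5, 177.5, 15.2] force: [-1.4, -0.5, 0.8] grip_force: 0.4 
eef_pos: [544.9, 177.7, 15.2] force: [-1.3, -0.8, 0.5] grip_force: 0.4 
eef_pos: [545.3, 178.1, 15.2] force: [-0.6, -1.1, -0.1] grip_force: 0.4 
eef_pos: [545.6, 178.3, 15.1] force: [-3.7, -2.5, 0.6] grip_force: 1.6
```

```bash
. ./g.sh
python3 -m handwheel '[[[-2,-1.7,0,0,0,0,-1],[-8,-6.8,0,0,0,0,-1],[-20,-17,0,0,0,0,-1],[-20,-17,0,0,0,0,-1],[25,-30,0,0,0,0,-1],[25.5,-30,0,0,0,0,-1],[25.5,-30,0,0,0,0,-1],[26,-30,0,0,0,0,-1]]]'; python3 yl.py w19; python3 - <<'E'
from h import *
x=np.array([.7615,.648])
s,c=pickle.load(open("w19.pkl","rb"));g=c["image"].max(2).astype(int)
print(g[40:300:4,300],g[40:300:4,90:100].mean(1).astype(int))
E
```

```text
time_s: 43.22
eef_pos: [597.8, 14.5, 15.2]
ee_rot: [-0.118, 0.882, 0.325, 0.321]
force: [0.5, 0.8, 1.3]
grip_width: -0.002
grip_force: 0.0
t 43.225 yaw 40.45 TCP X,Y 464.6 -376.4
v range 185.34770035118234 185.61240489453039 wood runs: [(np.float64(-425.0), np.float64(-419.0)), (np.float64(-402.0), np.float64(-355.0))]
[ 67  67  64  67  69  69  68  69  72  72  73  71  73  72  75  74  76  40
  72  86  92  88  89  93  88  74  40  35  40  36  33  36  36  37  39  40
 162 166 170 172 173 175 175 175 174 173 170 168 166 165 160 157 155 154
 156 158 160 159 158 158 158 108  92  89  92] [131 132 131 130 126 123 116 109 102  97  92  89  86  85  85  85  85  85
  85  86  88  92  96 100 106 112 119 125 130 133 121 101 113 126 134 138
 141 146 129 164 164 162 161 159 159 158 158 158 159 161 162 162 162 161
 160 160 161 162 162 163 164 163 164 164 166]
```

```bash
. ./g.sh
python3 -m handwheel '[[[6.2,5.3,0,0,0,0,-1],[6.2,5.3,0,0,0,0,-1],[6.2,5.3,0,0,0,0,-1],[6.2,5.3,0,0,0,0,-1],[6.2,5.3,0,0,0,0,-1],[6.2,5.3,0,0,0,0,-1],[6.2,5.3,0,0,0,0,-1],[6.2,5.3,0,0,0,0,-1]]]'|g &&
python3 -m handwheel '[[[0.76,0.65,0,0,0,0,-1],[0.76,0.65,0,0,0,0,-1],[0.76,0.65,0,0,0,0,-1]]]'|g &&
python3 -m handwheel '[[[0.76,0.65,0,0,0,0,-1]]]'|g &&
python3 -m handwheel '[[[0.38,0.32,0,0,0,0,-1],[0.38,0.32,0,0,0,0,-1]]]'|g &&
python3 -m handwheel '[[[0.38,0.32,0,0,0,0,-1]]]'|g &&
python3 -m handwheel '[[[0.38,0.32,0,0,0,0,-1]]]'|g &&
python3 -m handwheel '[[[0.38,0.32,0,0,0,0,-1]]]'|g &&
python3 -m handwheel '[[[0.38,0.32,0,0,0,0,-1]]]'|g &&
python3 -m handwheel '[[[0.38,0.32,0,0,0,0,-1]]]'|g &&
python3 -m handwheel '[[[0.38,0.32,0,0,0,0,-1]]]'|g &&
python3 -m handwheel '[[[0.38,0.32,0,0,0,0,-1]]]'|g &&
python3 -m handwheel '[[[0.38,0.32,0,0,0,0,-1]]]'|g &&
python3 -m handwheel '[[[0.38,0.32,0,0,0,0,-1]]]'|g &&
python3 -m handwheel '[[[0.38,0.32,0,0,0,0,-1]]]'|g &&
python3 -m handwheel '[[[0.38,0.32,0,0,0,0,-1]]]'|g &&
python3 -m handwheel '[[[0.38,0.32,0,0,0,0,-1]]]'|g &&
python3 -m handwheel '[[[0.38,0.32,0,0,0,0,-1]]]'|g &&
python3 -m handwheel '[[[0.38,0.32,0,0,0,0,-1]]]'|g &&
python3 -m handwheel '[[[0.38,0.32,0,0,0,0,-1]]]'|g &&
python3 -m handwheel '[[[0.38,0.32,0,0,0,0,-1]]]'|g &&
python3 -m handwheel '[[[0.38,0.32,0,0,0,0,-1]]]'|g &&
python3 -m handwheel '[[[0.38,0.32,0,0,0,0,-1]]]'|g
```

```text
eef_pos: [647.6, 58.6, 15.2] force: [-0.3, 0.0, 0.2] grip_force: 0.0 
eef_pos: [649.5, 60.1, 15.2] force: [-0.3, 0.4, 0.1] grip_force: 0.0 
eef_pos: [650.3, 60.8, 15.2] force: [-0.5, 0.3, -1.0] grip_force: 0.0 
eef_pos: [651.1, 61.5, 15.2] force: [-0.3, -0.0, 0.1] grip_force: 0.0 
eef_pos: [651.4, 61.8, 15.2] force: [0.7, -0.0, -0.3] grip_force: 0.0 
eef_pos: [651.8, 62.2, 15.2] force: [0.6, -0.5, -0.5] grip_force: 0.0 
eef_pos: [652.2, 62.5, 15.2] force: [0.0, 0.9, -0.3] grip_force: 0.0 
eef_pos: [652.6, 62.8, 15.2] force: [0.5, 0.3, 0.3] grip_force: 0.0 
eef_pos: [653.0, 63.1, 15.2] force: [-0.2, 0.0, -0.7] grip_force: 0.0 
eef_pos: [653.3, 63.5, 15.2] force: [-0.3, -0.7, -0.4] grip_force: 0.0 
eef_pos: [653.7, 63.8, 15.2] force: [-0.5, -0.1, 0.2] grip_force: 0.0 
eef_pos: [654.1, 64.1, 15.2] force: [0.2, -0.7, -0.0] grip_force: 0.0 
eef_pos: [654.5, 64.4, 15.2] force: [-0.2, -0.7, 0.3] grip_force: 0.7 
eef_pos: [654.6, 64.5, 15.0] force: [-4.6, -2.7, 1.3] grip_force: 2.7
```

The long strut met firm contact the moment it was touched, so there is no gap. I'll back off and compare the stop knobs with the start.

```bash
python3 -m handwheel '[[[-2,-1.7,0,0,0,0,-1],[-8,-6.8,0,0,0,0,-1],[-20,-17,0,0,0,0,-1],[-25,-21,5,0,0,0,-1],[-25,-30,30,0,0,0,-1],[-25,-40,40,0,0,0,-1],[-10,-50,40,0,0,0,-1],[0,-50,30,0,0,0,-1]]]'; python3 -m handwheel '[[[0,-40,0,0,0,0,-1],[0,0,0,0,0,0,-1],[0,0,0,0,0,0,-1]]]' >/dev/null; python3 - <<'E'
from rig import *
from h import *
_,d=pickle.load(open("c0.pkl","rb"));s=sense();c=capture("scene");c2=capture("side")
cv2.imwrite("pics/end.png",c["image"][:,:,::-1])
def cen(im,u,v,r=7,t=70):
    a=im[v-r:v+r+1,u-r:u+r+1].max(2).astype(float);w=np.clip(t-a,0,None);Y,X=np.mgrid[v-r:v+r+1,u-r:u+r+1];return np.array([(X*w).sum(),(Y*w).sum()])/w.sum()
x=np.array([.7615,.648])
for n,u,v in(("long",233,184),("mid",215,238)):
    a,b=cen(d["scene"]["image"],u,v),cen(c["image"],u,v);print(n,a,b,"shift along row",(ray(c,[b],45)-ray(c,[a],45))[0,:2]@x)
print(s["time_s"],s["force"],s["dq"].max())
E
```

```text
time_s: 47.28
eef_pos: [539.1, -151.7, 160.6]
ee_rot: [-0.118, 0.882, 0.325, 0.321]
force: [1.5, -0.3, 0.6]
grip_width: -0.003
grip_force: 0.0
long [230.49951315 184.52580331] [231.47005307 184.77103867] shift along row -2.7961851935207185
mid [214.03739214 237.6864813 ] [214.04334975 237.76650246] shift along row -0.12707773495107477
47.65 [-0.51975712  0.817933    0.37160785] 0.01815815561400613
```

```bash
python3 - <<'E'
from h import *
_,d=pickle.load(open("c0.pkl","rb"));a=d["scene"]["image"];b=cv2.imread("pics/end.png")[:,:,::-1]
for i in(a,b): print(i.max(2)[178:192,224:246])
ph=cv2.phaseCorrelate(*[i[176:192,222:238].max(2).astype(np.float64) for i in(a,b)]);print(ph)
E
```

```text
[[150 151 152 144 131 124 130 135 136 136 137 138 139 137 135 136 140 148
  159 163 164 158]
 [148 149 148 144 131 121 121 129 134 136 137 138 140 138 138 132 132 147
  159 163 162 157]
 [148 148 148 140 128 109 103 109 118 128 135 137 137 137 135 127 129 144
  157 159 159 155]
 [149 149 146 129 104  81  68  72  90 111 129 138 136 136 128 125 128 143
  151 154 152 155]
 [152 150 138 112  75  46  35  39  56  88 116 134 137 134 123 119 123 135
  142 146 149 153]
 [155 149 129  92  53  30  22  24  36  67 105 125 133 131 121 113 113 120
  131 136 142 148]
 [160 149 125  85  47  22  27  29  30  51  88 119 127 125 116 107 102 106
  112 119 127 134]
 [157 148 124  85  49  29  28  27  27  46  79 111 121 116 108  98  97  98
  105 106 110 117]
 [155 145 126  96  63  36  27  25  28  50  80 109 117 110  99  93 101 111
  113 111 107 105]
 [148 141 127 109  81  55  39  35  45  66  96 111 110 104  96 100 116 130
  136 129 120 112]
 [142 133 132 121 103  88  71  66  72  93 112 116 109  99  97 112 132 149
  156 152 144 134]
 [137 134 134 132 126 117 106 102 106 114 120 114 103  96 104 129 153 164
  1
[... 868 characters left out ...]
 62  33  27  28  28  39  76 111 124 120 102  78  64  72  82
   95 101 111 118]
 [150 133 105  72  42  32  27  33  48  81 109 117 108  87  58  41  46  56
   72  83  94 101]
 [143 133 117  90  65  52  49  54  74  98 112 109  95  67  45  36  40  47
   50  60  72  83]
 [137 135 130 114  99  88  84  91 102 114 113 101  78  57  51  58  59  60
   57  47  48  59]
 [137 136 136 134 127 121 117 121 125 123 113  90  65  55  66  76  82  80
   77  65  48  56]
 [137 139 138 140 138 135 134 134 130 122 104  79  57  66  77  83  83  83
   82  75  64  70]
 [138 139 138 141 140 139 137 133 125 116  95  67  61  76  81  80  75  75
   80  81  80  88]]
((-0.6502397182290593, -1.02987092914287), 0.8614179102261845)
```

```bash
python3 -c "
from rig import *
print(finish_job())"
```

```text
the job is handed in; nothing more can be done
None
```

I handed the job in at about 48 s: all three struts lie in the rows set for their lengths and touch their stops; I pushed the long row's stop with about 19 N, past its 14 N limit, and it shifted about 2–2.5 mm (5 mm allowed).

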